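# Run the specimen mounts through the rail reader

## Task

Slide the empty carrier back along the rail into its loading station and stand every specimen mount (the grey resin cylinders) from the compartment bin upright in its tray. Push the loaded carrier on until it clicks into the reading station, let it rest there a second and press the reader's key on top fully down, then push it on into the collecting station at the far end of the rail. With the carrier there, take all the mounts out and stand them upright in the compartments of the bin again, then push the empty carrier back to the loading station and leave it there.

Things in the scene. Friction and masses are not known exactly. Their poses are not given: they have to be found in the camera images.
- rail: Fixed transfer rail lying on the bench: aluminium base 76 mm wide, 340 mm long, with two guide rods and 21 mm high end blocks. Origin at the middle of its underside; its y axis runs along the rail from the loading end to the collecting end, its x axis points to the side with the reader, z up. Its place and heading change from start to start.
- load_station (a point): Middle of the carrier's tray floor when the carrier rests in the loading station (the end of the rail at its -y); axes as the rail's. A fixed block heater with a raised cover (x 0.52 to 0.75, y -0.24 to -0.46) stands behind this end and right of the bin; pass between rail and bin near y = -0.12.
- read_station (a point): The same for the reading station, half-way along the rail, beside the reader; 85 mm along the rail's y from the loading station.
- collect_station (a point): The same for the collecting station (the end of the rail at its +y), 85 mm beyond the reading station.
- carrier (a joint): Slide of the carrier along the rail's +y, in m, from 0 to 0.210: 0.020 at the loading station, 0.105 at the reading station, 0.190 at the collecting station. A sprung ball under it clicks between two small pins at each station; riding over a pin takes about 8 to 11 N; released within 4 mm of a station it draws itself in. Sliding elsewhere takes about 1 N, and it stays where it is left. It cannot leave the rail.
- carrier_deck (a point): Middle of the carrier's tray floor (32 mm above the bench); axes as the rail's. The carrier is an open aluminium tray 64 mm (x) by 140 mm (y) outside, 58 by 132 mm inside, its long side walls 7 mm above the floor, 3 mm thick; at each end an upright steel end plate 64 mm wide, 4 mm thick, reaching from 8 mm below to 26 mm above the floor, its outer face 70 mm from the middle. Push on these plates to slide it.
- read_key (a joint): The reader's push key, in m, 0 when up to 0.006 when fully down; pressed straight down, springs back, about 4 N when fully down.
- read_key_top (a point): Middle of the top of the reader's key: a round grey key of 22 mm diameter in a black ring on top of the reader, a white upright box 36 by 60 mm and 60 mm high beside the middle of the rail (its middle 66 mm from the rail's middle line).
- bin: Fixed white plastic bin, 58 mm (x) by 163 mm (y), walls 11 mm high, floor 4 mm thick, in four compartments in a row along y, each 52 mm (x) by 37 mm (y) inside, their middles at y = -60, -20, 20, 60 mm. Origin at the middle of its underside, z up. A fixed tall stand with a side arm (rod near x 0.57, y 0.10) is to its left.
- mount_0_center (a point): Specimen mount: a plain grey resin cylinder 28 mm across and 26 mm high, about 50 g, with a small round metal specimen flush in its top face, standing at first in a compartment of the bin; z is its own upward axis. The point is its centre, 13 mm above its foot. From start to start two to four mounts are present.
- mount_1_center (a point): Specimen mount: a plain grey resin cylinder 28 mm across and 26 mm high, about 50 g, with a small round metal specimen flush in its top face, standing at first in a compartment of the bin; z is its own upward axis. The point is its centre, 13 mm above its foot. From start to start two to four mounts are present.
- mount_2_center (a point): Specimen mount: a plain grey resin cylinder 28 mm across and 26 mm high, about 50 g, with a small round metal specimen flush in its top face, standing at first in a compartment of the bin; z is its own upward axis. The point is its centre, 13 mm above its foot. From start to start two to four mounts are present.
- mount_3_center (a point): Specimen mount: a plain grey resin cylinder 28 mm across and 26 mm high, about 50 g, with a small round metal specimen flush in its top face, standing at first in a compartment of the bin; z is its own upward axis. The point is its centre, 13 mm above its foot. From start to start two to four mounts are present.
Mind the look-alikes: they are no part of the job. Leave any brown look-alike of the part that bears mount_3_center alone. What is shaped like the part that bears mount_2_center but black is not meant.

How it is judged (in metres and radians):
On the way, in this order (a step that is already met when the one before it is completed fails the run):
1. the carrier rests in the loading station (within 4 mm), still empty (value of joint carrier between 0.016 and 0.024 m and velocity of joint carrier between -0.02 and 0.02 m/s and not (x of mount_0_center in the frame of carrier_deck between -0.018 and 0.018 m and y of mount_0_center in the frame of carrier_deck between -0.055 and 0.055 m and z of mount_0_center in the frame of carrier_deck between 0.009 and 0.017 m and angle between mount_0_center's own z axis and vertical below 0.15 rad) and not (x of mount_1_center in the frame of carrier_deck between -0.018 and 0.018 m and y of mount_1_center in the frame of carrier_deck between -0.055 and 0.055 m and z of mount_1_center in the frame of carrier_deck between 0.009 and 0.017 m and angle between mount_1_center's own z axis and vertical below 0.15 rad) and not (x of mount_2_center in the frame of carrier_deck between -0.018 and 0.018 m and y of mount_2_center in the frame of carrier_deck between -0.055 and 0.055 m and z of mount_2_center in the frame of carrier_deck between 0.009 and 0.017 m and angle between mount_2_center's own z axis and vertical below 0.15 rad) and not (x of mount_3_center in the frame of carrier_deck between -0.018 and 0.018 m and y of mount_3_center in the frame of carrier_deck between -0.055 and 0.055 m and z of mount_3_center in the frame of carrier_deck between 0.009 and 0.017 m and angle between mount_3_center's own z axis and vertical below 0.15 rad)), for 0.2 s.
2. every mount stands upright in the tray, the carrier still in the loading station (value of joint carrier between 0.016 and 0.024 m and x of mount_0_center in the frame of carrier_deck between -0.018 and 0.018 m and y of mount_0_center in the frame of carrier_deck between -0.055 and 0.055 m and z of mount_0_center in the frame of carrier_deck between 0.009 and 0.017 m and angle between each of mount_0_center, mount_1_center, mount_2_center, mount_3_center's own z axis and vertical below 0.15 rad and x of mount_1_center in the frame of carrier_deck between -0.018 and 0.018 m and y of mount_1_center in the frame of carrier_deck between -0.055 and 0.055 m and z of mount_1_center in the frame of carrier_deck between 0.009 and 0.017 m and x of mount_2_center in the frame of carrier_deck between -0.018 and 0.018 m and y of mount_2_center in the frame of carrier_deck between -0.055 and 0.055 m and z of mount_2_center in the frame of carrier_deck between 0.009 and 0.017 m and x of mount_3_center in the frame of carrier_deck between -0.018 and 0.018 m and y of mount_3_center in the frame of carrier_deck between -0.055 and 0.055 m and z of mount_3_center in the frame of carrier_deck between 0.009 and 0.017 m), for 0.2 s.
3. the carrier rests in the reading station (within 4 mm) for half a second with every mount standing in it (value of joint carrier between 0.101 and 0.109 m and velocity of joint carrier between -0.02 and 0.02 m/s and x of mount_0_center in the frame of carrier_deck between -0.018 and 0.018 m and y of mount_0_center in the frame of carrier_deck between -0.055 and 0.055 m and z of mount_0_center in the frame of carrier_deck between 0.009 and 0.017 m and angle between each of mount_0_center, mount_1_center, mount_2_center, mount_3_center's own z axis and vertical below 0.15 rad and x of mount_1_center in the frame of carrier_deck between -0.018 and 0.018 m and y of mount_1_center in the frame of carrier_deck between -0.055 and 0.055 m and z of mount_1_center in the frame of carrier_deck between 0.009 and 0.017 m and x of mount_2_center in the frame of carrier_deck between -0.018 and 0.018 m and y of mount_2_center in the frame of carrier_deck between -0.055 and 0.055 m and z of mount_2_center in the frame of carrier_deck between 0.009 and 0.017 m and x of mount_3_center in the frame of carrier_deck between -0.018 and 0.018 m and y of mount_3_center in the frame of carrier_deck between -0.055 and 0.055 m and z of mount_3_center in the frame of carrier_deck between 0.009 and 0.017 m), for 0.5 s.
4. the reader's key is pressed (more than 4 mm) while the loaded carrier is in the reading station (value of joint carrier between 0.101 and 0.109 m and value of joint read_key above 0.004 m and x of mount_0_center in the frame of carrier_deck between -0.018 and 0.018 m and y of mount_0_center in the frame of carrier_deck between -0.055 and 0.055 m and z of mount_0_center in the frame of carrier_deck between 0.009 and 0.017 m and angle between each of mount_0_center, mount_1_center, mount_2_center, mount_3_center's own z axis and vertical below 0.15 rad and x of mount_1_center in the frame of carrier_deck between -0.018 and 0.018 m and y of mount_1_center in the frame of carrier_deck between -0.055 and 0.055 m and z of mount_1_center in the frame of carrier_deck between 0.009 and 0.017 m and x of mount_2_center in the frame of carrier_deck between -0.018 and 0.018 m and y of mount_2_center in the frame of carrier_deck between -0.055 and 0.055 m and z of mount_2_center in the frame of carrier_deck between 0.009 and 0.017 m and x of mount_3_center in the frame of carrier_deck between -0.018 and 0.018 m and y of mount_3_center in the frame of carrier_deck between -0.055 and 0.055 m and z of mount_3_center in the frame of carrier_deck between 0.009 and 0.017 m), for 0.1 s.
5. the carrier rests in the collecting station (within 4 mm) with every mount standing in it (value of joint carrier between 0.186 and 0.194 m and velocity of joint carrier between -0.02 and 0.02 m/s and x of mount_0_center in the frame of carrier_deck between -0.018 and 0.018 m and y of mount_0_center in the frame of carrier_deck between -0.055 and 0.055 m and z of mount_0_center in the frame of carrier_deck between 0.009 and 0.017 m and angle between each of mount_0_center, mount_1_center, mount_2_center, mount_3_center's own z axis and vertical below 0.15 rad and x of mount_1_center in the frame of carrier_deck between -0.018 and 0.018 m and y of mount_1_center in the frame of carrier_deck between -0.055 and 0.055 m and z of mount_1_center in the frame of carrier_deck between 0.009 and 0.017 m and x of mount_2_center in the frame of carrier_deck between -0.018 and 0.018 m and y of mount_2_center in the frame of carrier_deck between -0.055 and 0.055 m and z of mount_2_center in the frame of carrier_deck between 0.009 and 0.017 m and x of mount_3_center in the frame of carrier_deck between -0.018 and 0.018 m and y of mount_3_center in the frame of carrier_deck between -0.055 and 0.055 m and z of mount_3_center in the frame of carrier_deck between 0.009 and 0.017 m), for 0.2 s.
6. every mount stands upright in the bin again, the carrier still in the collecting station (value of joint carrier between 0.186 and 0.194 m and x of mount_0_center in the frame of bin between -0.016 and 0.016 m and y of mount_0_center in the frame of bin between -0.069 and 0.069 m and z of mount_0_center in the frame of bin between 0.013 and 0.021 m and angle between each of mount_0_center, mount_1_center, mount_2_center, mount_3_center's own z axis and vertical below 0.15 rad and x of mount_1_center in the frame of bin between -0.016 and 0.016 m and y of mount_1_center in the frame of bin between -0.069 and 0.069 m and z of mount_1_center in the frame of bin between 0.013 and 0.021 m and x of mount_2_center in the frame of bin between -0.016 and 0.016 m and y of mount_2_center in the frame of bin between -0.069 and 0.069 m and z of mount_2_center in the frame of bin between 0.013 and 0.021 m and x of mount_3_center in the frame of bin between -0.016 and 0.016 m and y of mount_3_center in the frame of bin between -0.069 and 0.069 m and z of mount_3_center in the frame of bin between 0.013 and 0.021 m), for 0.2 s.
At the end, for the whole second after the job is handed in: The empty carrier rests in the loading station (within 4 mm), the key is up, and every mount stands upright (within 0.15 rad) on the floor of the bin's compartments (value of joint carrier between 0.016 and 0.024 m and velocity of joint carrier between -0.02 and 0.02 m/s and value of joint read_key below 0.002 m and x of mount_0_center in the frame of bin between -0.016 and 0.016 m and y of mount_0_center in the frame of bin between -0.069 and 0.069 m and z of mount_0_center in the frame of bin between 0.013 and 0.021 m and angle between each of mount_0_center, mount_1_center, mount_2_center, mount_3_center's own z axis and vertical below 0.15 rad and x of mount_1_center in the frame of bin between -0.016 and 0.016 m and y of mount_1_center in the frame of bin between -0.069 and 0.069 m and z of mount_1_center in the frame of bin between 0.013 and 0.021 m and x of mount_2_center in the frame of bin between -0.016 and 0.016 m and y of mount_2_center in the frame of bin between -0.069 and 0.069 m and z of mount_2_center in the frame of bin between 0.013 and 0.021 m and x of mount_3_center in the frame of bin between -0.016 and 0.016 m and y of mount_3_center in the frame of bin between -0.069 and 0.069 m and z of mount_3_center in the frame of bin between 0.013 and 0.021 m); the robot touches nothing.
Of mount_0, mount_1, mount_2, mount_3 only 2 to 4 are there at a start; the rules pass over those that are not, and their reading is None.
At some moment in a run one of mount_0, mount_1, mount_2, mount_3 may be knocked a few centimetres aside while the robot is not near it.
Once in a run the grip may slacken for a moment while it holds something.
It also fails if it takes over 210 s, if anything falls off the work surface, if the arm or the gripper's body presses on something with over 40 N, if the wrist force passes 120 N, or if a joint passes its speed limit or range.

## Robot

A 7-joint arm with a two-finger parallel gripper is mounted at the origin on a cart in front of the work surface, level with it; the furniture and walls round the work are solid. World frame = base frame: x ahead of the robot, y to its left, z up, the work surface at z = 0. Lengths are in m, angles in degrees, forces in N, time in s.
With the tool pointing down it reaches from about 0.425 to 0.875 m from the base axis. Payload 4.7 kg.
Tool frame: the origin (TCP) lies between the finger pads; the fingertips stand 17 mm ahead of it and the grasp point (between the pads) lies 2 mm behind it; z points along the fingers, y is the line along which they close (so a half turn about z gives the same grasp; the last joint's range is limited). The gripper opens to 85 mm and grips with 20 to 120 N. Pads are 22 mm wide; open, the fingers measure 114 mm over their backs; the gripper's body (76 mm by 85 mm) begins 54 mm behind the grasp point. The pads swing forward as they close: fully open they stand 13 mm farther back than shut.
Start: joints at [-75.281, 18.392, -4.016, 83.108, 1.295, 78.541, -3.26], TCP at [0.156, 0.631, 0.214] pointing down, gripper open.
Joint ranges: [-163.93, 163.93], [-17.29, 119.83], [-79.2, 71.16], [3.27, 140.29], [-89.18, 269.18], [5.43, 117.66], [-154.24, 154.24]. Speed limits (degrees/s): [147.25, 147.25, 180, 180, 180, 180, 180].

## Interface

Orientations are given as [roll, pitch, yaw] about the fixed x, y, z axes, in that order (R = Rz(yaw) Ry(pitch) Rx(roll)).
In Python, from workcell import r gives the robot as it stands.
- The arm moves only by the tool drive_tool, never from a script. Its argument "steps" is a list of rows, each an object with "grip": the opening, from 0 (shut) to 1 (fully open); "dp": the shift along the tool's x, y, z in cm, a list of three; "delta_rot": the turn, a rotation vector about the tool's x, y, z in rad, a list of three. In form: [{"grip": grip, "dp": [dx, dy, dz], "delta_rot": [rx, ry, rz]}, ...]. A call has 1 to 20 rows; each row shifts and turns the commanded pose from where the row before left it, along the tool's axes as they then stand; what a row does not reach is not made up. A row lasts 1/8 s, in which the tool goes at most 62.5 mm and 10.7 degrees, less where a joint would pass 70% of its speed; a pose out of reach is approached as far as the arm can. A call with a gripper value outside its range is refused whole. The fingers move at their own pace and stop on an object; "force" is the grip in N (left out, the last holds). Time passes only in rows, so rows that do not move let the fingers close. It gives the time, the measured TCP pose, the force, the opening and the grip force at its end, in the units of the state.
- r.state(): the state, without advancing time (a new reading comes with each control period).
- r.read_camera(name): name is "scene" or "side" or "wrist"; returns a dict with "frame" (384x512x3 uint8, blue, green, red), "z_map" (384x512 float32, m along the optical axis (not along the pixel's ray), 0 where there is no reading), "vertical_fov" (degrees; the focal length in pixels is half the picture's height over the tangent of half this angle, whatever the lens; pixels are square), "cx", "cy" (the principal point, pixels), "distortion" ([k1, k2, p1, p2, k3] as OpenCV has them; the pictures are not rectified), "T" (4x4, takes a point from camera to world coordinates); the wrist camera has in their place "hand_eye" (4x4, takes a point from camera to tool coordinates, whose origin is the TCP and whose axes are the flange's). Camera axes: x right, y down, z forward; pixel columns grow to the right and rows downward; lengths in m; the calibration is good to about 2 mm. A picture is of the moment at which its call begins: read the wrist's pose just before it.
- r.finish_job(): hands the job in; it is judged then, once.
The state is a dict: "t": time; "joints": joint angles; "qd": joint speeds; "effort": joint torques, N m; "tool_pos": TCP position; "tool_rot": TCP orientation; "force": force on the tool from outside, world axes, zero at the start; "torque": the same for the moment, N m; "opening": finger opening in m; "grasp_force": force on a finger pad.
Only numpy, scipy, OpenCV 4.12 (cv2) and the standard library are available. Lean on these libraries where they do the work, as an engineer would, in place of code of your own. Each camera call takes 0.05 s, during which the arm holds its last target. There are 200 camera calls.

## Working session

There is one attempt and no reset: what is moved stays moved. The work goes in short steps, Python scripts to look and compute and a tool call to move; the robot and the scene stay as the last step left them, time stands still between calls to the robot, and variables do not carry over. Pictures are saved under pics/ and viewed, at most 14 in all, crops included, and the job is handed in when it is done.

Besides the shell and the picture viewer there is one more tool, called after "Request:" as a command line: name --argument value ..., lists and objects as JSON in quotes. drive_tool: Moves the arm, as the interface text tells. Its arguments: {"type":"object","properties":{"steps":{"type":"array","items":{"type":"object","properties":{"grip":{"type":"number"},"dp":{"type":"array","items":{"type":"number"}},"delta_rot":{"type":"array","items":{"type":"number"}}}}},"force":{"type":"number"}},"required":["steps"]}

```bash
ls; mkdir -p pics
cat > h.py <<'E'
import numpy as np, cv2
from workcell import r
def K(c):
    f=192/np.tan(np.radians(c["vertical_fov"])/2)
    return np.array([[f,0,c["cx"]],[0,f,c["cy"]],[0,0,1]])
def Rm(rpy):
    a,b,g=np.radians(rpy)
    Rx=cv2.Rodrigues(np.array([a,0,0.]))[0];Ry=cv2.Rodrigues(np.array([0,b,0.]))[0];Rz=cv2.Rodrigues(np.array([0,0,g]))[0]
    return Rz@Ry@Rx
def Tt(s):
    T=np.eye(4);T[:3,:3]=Rm(s["tool_rot"]);T[:3,3]=s["tool_pos"];return T
def cam(name):
    s=r.state();c=r.read_camera(name)
    c["W"]=np.array(c["T"]) if "T" in c else Tt(s)@np.array(c["hand_eye"])
    return c
def ray(c,uv,z):
    n=cv2.undistortPoints(np.array(uv,float).reshape(-1,1,2),K(c),np.array(c["distortion"])).reshape(-1,2)
    d=np.c_[n,np.ones(len(n))]@c["W"][:3,:3].T;o=c["W"][:3,3]
    return o+d*((z-o[2])/d[:,2])[:,None]
def cloud(c):
    v,u=np.mgrid[0:384,0:512];n=cv2.undistortPoints(np.c_[u.ravel(),v.ravel()].astype(float).reshape(-1,1,2),K(c),np.array(c["distortion"])).reshape(-1,2)
    p=np.c_[n,np.ones(len(n))]*c["z_map"].ravel()[:,None]
    P=p@c["W"][:3,:3].T+c["W"][:3,3];P[c["z_map"].ravel()==0]=np.nan
    return P.reshape(384,512,3)
def proj(c,P):
    M=np.linalg.inv(c["W"]);return cv2.projectPoints(np.array(P,float).reshape(-1,1,3),cv2.Rodrigues(M[:3,:3])[0],M[:3,3],K(c),np.array(c["distortion"]))[0].reshape(-1,2)
E
python3 - <<'E'
from h import *
s=r.state();print(s)
a=cam("scene");b=cam("side")
for c in(a,b):print(c["W"].round(3).tolist(),c["vertical_fov"])
cv2.imwrite("pics/1.png",cv2.resize(a["frame"],(800,600)));cv2.imwrite("pics/2.png",cv2.resize(b["frame"],(800,600)))
E
```

```text
pics
{'t': 0.0, 'joints': array([-75.28074877,  18.4385225 ,  -4.01562136,  83.17400129,
         1.29415257,  78.54131815,  -3.26267855]), 'qd': array([ 0.03629338,  0.01265886, -0.08072685, -0.01908507, -0.08370286,
       -0.01387334,  0.01540629]), 'effort': array([ 5.20000995e-04, -4.93571520e+01, -3.81838856e-01, -3.14336336e+01,
        1.30603192e-02,  1.08723456e-02, -5.07098875e-06]), 'tool_pos': array([0.15618149, 0.6303735 , 0.21293752]), 'tool_rot': array([-1.79891354e+02,  4.90172212e-03,  1.66087721e+02]), 'force': array([-0.3522457 ,  0.22386931,  0.60163304]), 'torque': array([0.02538867, 0.01211161, 0.02189482]), 'grasp_force': 0.0, 'opening': 0.08532107254215611}
[[0.671, -0.474, 0.571, 0.041], [-0.742, -0.441, 0.505, -0.572], [0.012, -0.762, -0.647, 0.642], [0.0, 0.0, 0.0, 1.0]] 56.30714216263499
[[-0.892, -0.157, 0.425, 0.179], [-0.453, 0.291, -0.843, 0.543], [0.009, -0.944, -0.331, 0.376], [0.0, 0.0, 0.0, 1.0]] 50.13021663684864
```

View pics/1.png

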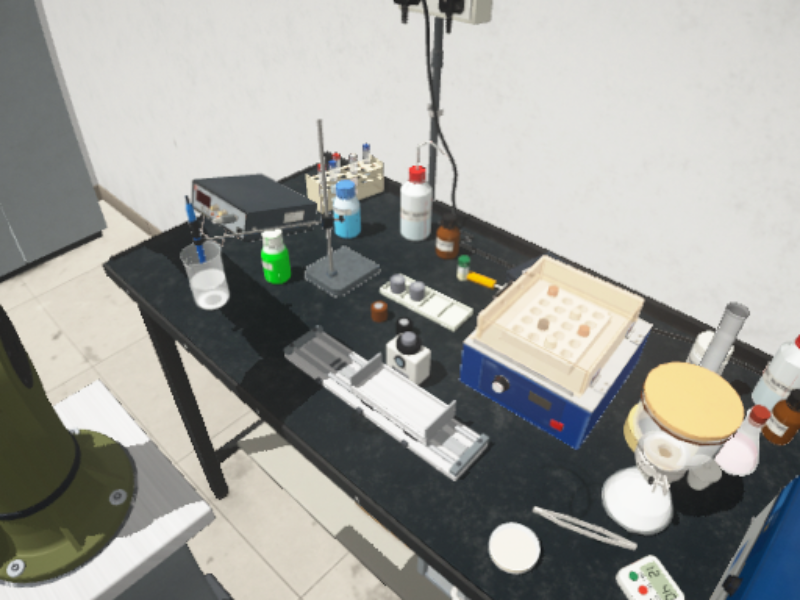

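View pics/2.png

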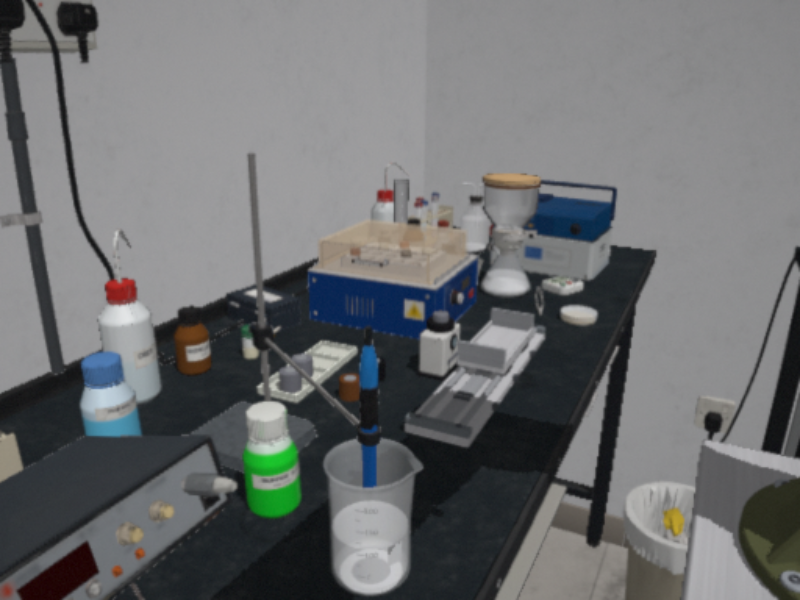

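Scene (800×600): the rail runs from (300,345) to (470,455). The carrier is on its right half, with the reader at (408,355). The bin is at (425,300) and holds two grey mounts, at (398,284) and (417,291). The brown cylinder (379,311) and the black one (404,326) are the look-alikes.

Run:
```python
from h import *
c=cam("scene");P=cloud(c)
S=1400
img=np.zeros((int(.5*S),int(.56*S),3),np.uint8)
# up = +x, left=+y ; x .3...8, y -.3...26
p=P.reshape(-1,3);col=c["frame"].reshape(-1,3)
o=np.argsort(p[:,2]);p=p[o];col=col[o]
m=(p[:,0]>.3)&(p[:,0]<.8)&(p[:,1]>-.3)&(p[:,1]<.26)&(p[:,2]<.2)
p=p[m];col=col[m]
for q,k in zip(p,col):
    u=int((.26-q[1])*S);v=int((.8-q[0])*S);cv2.circle(img,(u,v),1,k.tolist(),-1)
for x in np.arange(.3,.8,.1):cv2.putText(img,"%.1f"%x,(0,int((.8-x)*S)),0,.4,(0,255,255))
for y in np.arange(-.3,.25,.1):cv2.putText(img,"%.1f"%y,(int((.26-y)*S),10),0,.4,(0,255,255))
cv2.imwrite("pics/3.png",cv2.resize(img,(672,600)))
for n,(u,v) in dict(beaker=(208,290),pen=(187,200),green=(275,240),rodtop=(320,122),armtip=(200,232),m0=(398,278),m1=(417,286),brown=(379,306),black=(404,322),key=(408,338),heater=(545,265),plate=(440,415),plateL=(365,360),railL=(300,345)).items():
    print(n,P[int(v*.64),int(u*.64)].round(3))
```

```text
beaker [0.365 0.158 0.048]
pen [0.381 0.187 0.203]
green [0.501 0.137 0.093]
rodtop [0.567 0.072 0.305]
armtip [ 0.489  0.4   -0.001]
m0 [ 0.628 -0.036  0.029]
m1 [ 0.632 -0.077  0.027]
brown [ 0.554 -0.062  0.024]
black [ 0.548 -0.124  0.027]
key [ 0.484 -0.19   0.08 ]
heater [ 0.705 -0.273  0.134]
plate [ 0.422 -0.301  0.057]
plateL [ 0.455 -0.127  0.012]
railL [ 0.408 -0.029  0.014]
```

View pics/3.png

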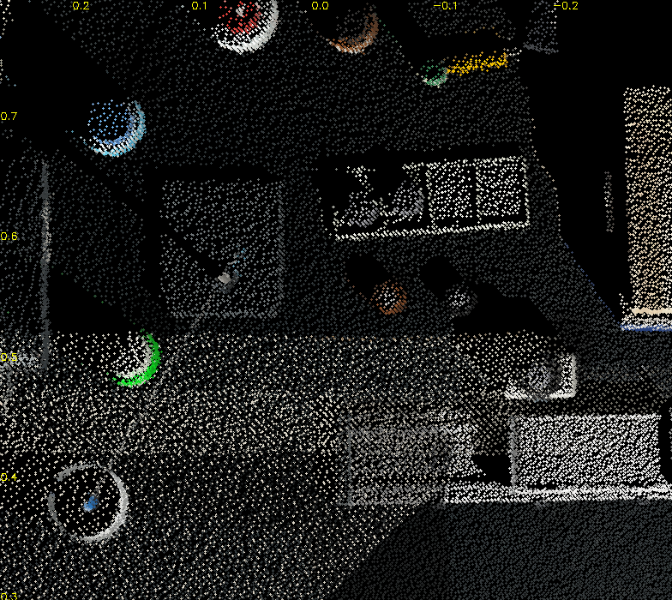

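The ortho map puts the rail's left end near y −0.02, so its middle is near (0.415, −0.19). The bin is near (0.63, −0.09). I'll raise the tool, turn it to yaw 90 and go above the work for a wrist look.

Request:
drive_tool --steps '[{"grip": 1, "dp": [0, 0, -4], "delta_rot": [0, 0, 0.1475]}, {"grip": 1, "dp": [0, 0, -5], "delta_rot": [0, 0, 0.1475]}, {"grip": 1, "dp": [0, 0, -5], "delta_rot": [0, 0, 0.1475]}, {"grip": 1, "dp": [0, 0, -5], "delta_rot": [0, 0, 0.1475]}, {"grip": 1, "dp": [0, 0, -4], "delta_rot": [0, 0, 0.1475]}, {"grip": 1, "dp": [0, 0, 0], "delta_rot": [0, 0, 0.1475]}, {"grip": 1, "dp": [0, 0, 0], "delta_rot": [0, 0, 0.1475]}, {"grip": 1, "dp": [0, 0, 0], "delta_rot": [0, 0, 0.1475]}, {"grip": 1, "dp": [0, 0, 0], "delta_rot": [0, 0, 0.1475]}, {"grip": 1, "dp": [-2, 5, 0], "delta_rot": [0, 0, 0]}, {"grip": 1, "dp": [-3, 5, 0], "delta_rot": [0, 0, 0]}, {"grip": 1, "dp": [-3, 5, 0], "delta_rot": [0, 0, 0]}, {"grip": 1, "dp": [-4, 5, 0], "delta_rot": [0, 0, 0]}, {"grip": 1, "dp": [-4, 4, 0], "delta_rot": [0, 0, 0]}, {"grip": 1, "dp": [-5, 3, 0], "delta_rot": [0, 0, 0]}, {"grip": 1, "dp": [-6, 1, 0], "delta_rot": [0, 0, 0]}, {"grip": 1, "dp": [-6, 1, 0], "delta_rot": [0, 0, 0]}, {"grip": 1, "dp": [-6, 1, 0], "delta_rot": [0, 0, 0]}]'

```text
t: 2.4
tool_pos: [0.4554, 0.2399, 0.4438]
tool_rot: [-180.0, -0.0, 90.0]
force: [0.2, -0.1, -0.1]
opening: 0.0854
grasp_force: 0.0
```

Request:
drive_tool --steps '[{"grip": 1, "dp": [-6, 0, 0]}, {"grip": 1, "dp": [-6, 0, 0]}, {"grip": 1, "dp": [-6, 0, 0]}, {"grip": 1, "dp": [-6, 0, 0]}, {"grip": 1, "dp": [-6, 0, 0]}, {"grip": 1, "dp": [-5, 0, 2]}, {"grip": 1, "dp": [-4, 2, 1]}, {"grip": 1, "dp": [-3, 2, 0]}, {"grip": 1, "dp": [0, 0, 0]}]'

```text
schema error: expected keys grip, dp, delta_rot
```

Run:
```python
from h import *
c=cam("wrist");print(r.state()["tool_pos"],c["W"].round(3).tolist(),c["vertical_fov"])
np.save("w1.npy",c,allow_pickle=True)
cv2.imwrite("pics/4.png",cv2.resize(c["frame"],(800,600)))
```

```text
[0.45823792 0.22950832 0.44541398] [[1.0, -0.0, 0.0, 0.456], [-0.0, -0.963, -0.271, 0.309], [0.0, 0.271, -0.963, 0.604], [0.0, 0.0, 0.0, 1.0]] 59.691822076376944
```

View pics/4.png

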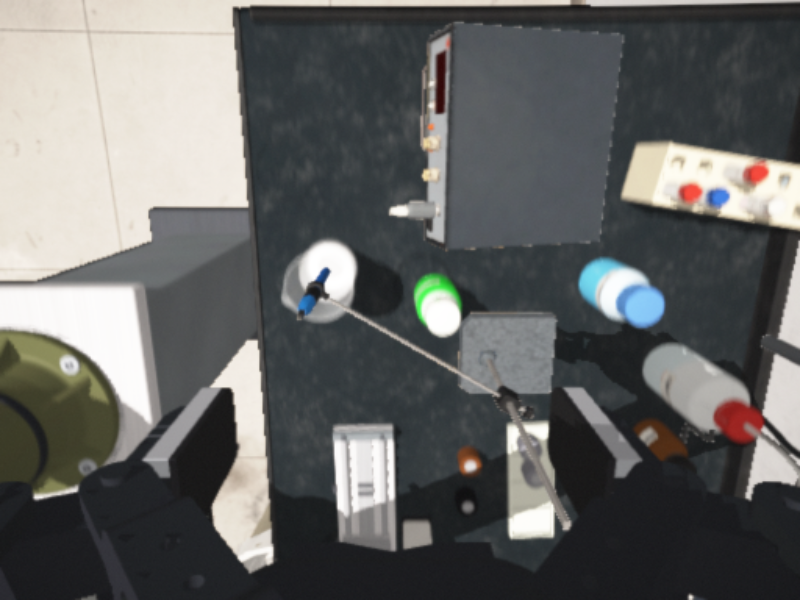

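The move call was refused because rows need every key. The picture, from the arm's earlier place, shows the rail at (365,490), the bin at (530,480) and the stand rod at (500,385). I'm resending the move.

Request:
drive_tool --steps '[{"grip": 1, "dp": [-6, 0, 0], "delta_rot": [0, 0, 0]}, {"grip": 1, "dp": [-6, 0, 0], "delta_rot": [0, 0, 0]}, {"grip": 1, "dp": [-6, 0, 0], "delta_rot": [0, 0, 0]}, {"grip": 1, "dp": [-6, 0, 0], "delta_rot": [0, 0, 0]}, {"grip": 1, "dp": [-6, 0, 0], "delta_rot": [0, 0, 0]}, {"grip": 1, "dp": [-6, 2, 2], "delta_rot": [0, 0, 0]}, {"grip": 1, "dp": [-5, 2, 2], "delta_rot": [0, 0, 0]}, {"grip": 1, "dp": [-4, 2, 0], "delta_rot": [0, 0, 0]}, {"grip": 1, "dp": [0, 0, 0], "delta_rot": [0, 0, 0]}]'

```text
t: 3.58
tool_pos: [0.5142, -0.2073, 0.4038]
tool_rot: [-179.8, 0.2, 89.7]
force: [-1.0, -0.2, 0.2]
opening: 0.0856
grasp_force: 0.0
```

Run:
```python
from h import *
c=cam("wrist");print(r.state()["tool_pos"],c["W"].round(3).tolist())
np.save("w1.npy",c,allow_pickle=True)
cv2.imwrite("pics/5.png",cv2.resize(c["frame"],(800,600)))
```

```text
[ 0.51427689 -0.20528967  0.40432443] [[1.0, -0.005, -0.005, 0.515], [-0.006, -0.962, -0.274, -0.138], [-0.003, 0.274, -0.962, 0.564], [0.0, 0.0, 0.0, 1.0]]
```

View pics/5.png

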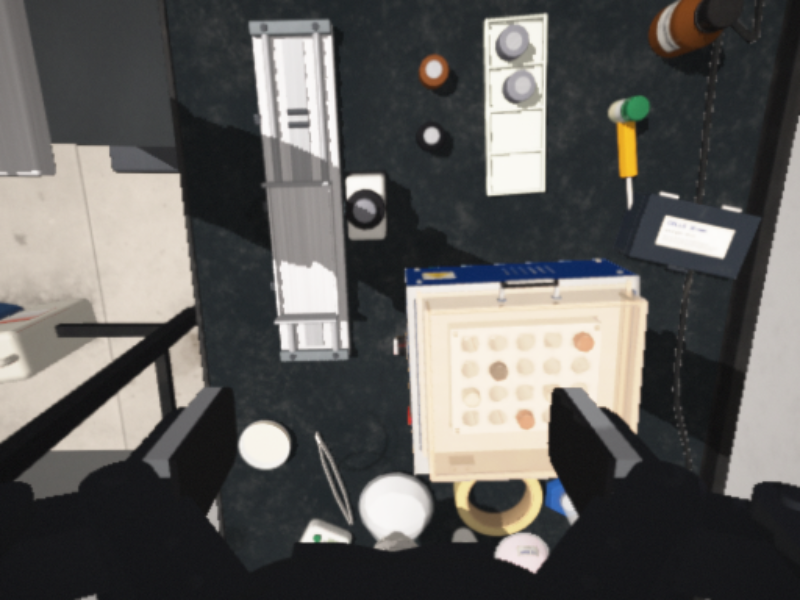

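Five things stand out in the picture:
- Grey mounts in the bin at (515,40) and (520,87). They match the description: grey, with a metal disc.
- Brown look-alike at (434,68) and black look-alike at (432,135), both standing outside the bin. I'll leave them alone.
- Rail ends at (290,22) and (315,358).
- Carrier plates at about (296,184) and (307,320).
- Key at (367,208).

```bash
cat > m.py <<'E'
from h import *
c=np.load("w1.npy",allow_pickle=True).item()
P=cloud(c)
k=.64
def g(z,*uv): return ray(c,np.array(uv)*k,z)[:,:2].round(4)
A=g(.021,(249,22),(331,19),(280,360),(350,357));print("rail",A.tolist(), A.mean(0))
far=(A[0]+A[1])/2;near=(A[2]+A[3])/2;d=far-near;print("len",np.linalg.norm(d),"yaw",np.degrees(np.arctan2(-d[0],d[1])))
B=g(.058,(262,185),(330,183),(273,322),(341,317));print("carrier",B.tolist(),B.mean(0))
yh=d/np.linalg.norm(d);print("slide",.105+(B.mean(0)-A.mean(0))@yh)
print("mount tops",g(.030,(513,38),(520,86)).tolist())
print("key",g(.066,(367,208)),P[int(208*k),int(367*k)])
C=g(.013,(484,18),(547,13),(546,192),(486,196));print("bin",C.tolist(),C.mean(0))
for n,(u,v) in dict(m0=(513,38),m1=(520,86),bl=(432,135),br=(434,68),plate=(296,184),tray=(305,250),binfl=(517,130),bench=(400,100)).items(): print(n,P[int(v*k),int(u*k)].round(4))
# refine mounts with hough on grey
gray=cv2.cvtColor(c["frame"],6);crop=gray[0:130,295:365]
print(cv2.HoughCircles(cv2.resize(cv2.medianBlur(crop,3),None,fx=4,fy=4),cv2.HOUGH_GRADIENT,1,80,param1=80,param2=20,minRadius=30,maxRadius=52))
cr=c["frame"][0:250,150:360];cv2.imwrite("pics/6.png",cv2.resize(cr,None,fx=2.4,fy=2.4,interpolation=2))
E
python3 m.py
```

```text
rail [[0.3824, -0.0206], [0.4584, -0.0182], [0.3883, -0.3571], [0.4662, -0.354]] [ 0.423825 -0.187475]
len 0.3362197867467053 yaw 1.167400795194642
carrier [[0.3917, -0.1652], [0.4557, -0.1636], [0.3926, -0.3008], [0.4617, -0.2959]] [ 0.425425 -0.231375]
slide 0.06107651428580084
mount tops [[0.6259, -0.0371], [0.6351, -0.0777]]
key [[ 0.4905 -0.1862]] [ 0.49012479 -0.18440813  0.08288857]
bin [[0.6012, -0.0167], [0.6597, -0.0134], [0.6721, -0.1766], [0.6109, -0.18]] [ 0.635975 -0.096675]
m0 [ 0.6252 -0.0369  0.0314]
m1 [ 0.6337 -0.0777  0.0312]
bl [ 0.5525 -0.1198  0.0269]
br [ 0.5531 -0.0599  0.0254]
plate [ 0.423  -0.1634  0.0571]
tray [ 0.424  -0.2318  0.0316]
binfl [ 0.6392 -0.1154  0.0042]
bench [ 5.225e-01 -8.600e-02  1.000e-04]
[[[129.5 117.5  42. ]
  [152.5 217.5  39. ]]]
```

View pics/6.png

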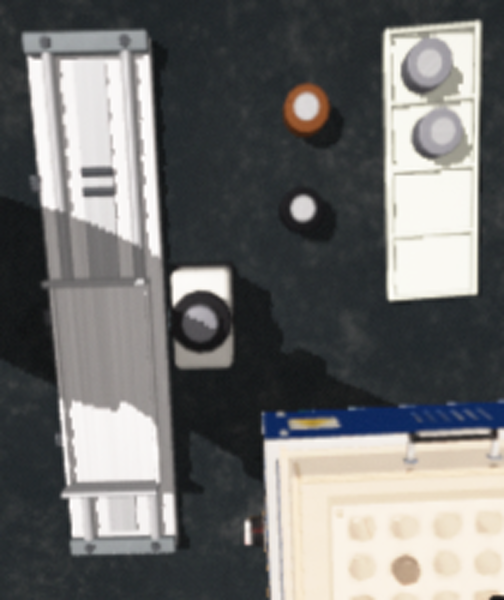

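Results so far, in metres:

| Item | Position (x, y) | Other |
|---|---|---|
| Rail middle | (0.424, −0.188) | yaw ≈1.2° |
| Carrier | – | slide ≈0.061 |
| Load station | (0.4255, −0.2725) | – |
| Bin | (0.636, −0.097) | yaw ≈3.5° |

The enlarged crop confirms two grey mounts in the bin. Next I close the fingers and go down in front of the +y plate.

Request:
drive_tool --force 40 --steps '[{"grip": 0, "dp": [2, -3, 5], "delta_rot": [0, 0, 0]}, {"grip": 0, "dp": [2, -3, 5], "delta_rot": [0, 0, 0]}, {"grip": 0, "dp": [3, -3, 5], "delta_rot": [0, 0, 0]}, {"grip": 0, "dp": [0, 0, 5], "delta_rot": [0, 0, 0]}, {"grip": 0, "dp": [0, 0, 5], "delta_rot": [0, 0, 0]}, {"grip": 0, "dp": [0, 0, 4], "delta_rot": [0, 0, 0]}, {"grip": 0, "dp": [0, 0, 3.5], "delta_rot": [0, 0, 0]}, {"grip": 0, "dp": [0, 0, 2], "delta_rot": [0, 0, 0]}, {"grip": 0, "dp": [0, 0, 0], "delta_rot": [0, 0, 0]}, {"grip": 0, "dp": [0, 0, 0], "delta_rot": [0, 0, 0]}]'

```text
t: 4.88
tool_pos: [0.4267, -0.135, 0.0636]
tool_rot: [179.9, -0.0, 90.1]
force: [-0.1, -0.3, 0.2]
opening: 0.0001
grasp_force: 0.0
```

Request:
drive_tool --steps '[{"grip": 0, "dp": [-0.8, 0, 0.5], "delta_rot": [0, 0, 0]}, {"grip": 0, "dp": [-0.8, 0, 0], "delta_rot": [0, 0, 0]}, {"grip": 0, "dp": [-0.8, 0, 0], "delta_rot": [0, 0, 0]}, {"grip": 0, "dp": [-0.8, 0, 0], "delta_rot": [0, 0, 0]}, {"grip": 0, "dp": [-0.8, 0, 0], "delta_rot": [0, 0, 0]}, {"grip": 0, "dp": [-0.5, 0, 0], "delta_rot": [0, 0, 0]}, {"grip": 0, "dp": [-0.4, 0, 0], "delta_rot": [0, 0, 0]}, {"grip": 0, "dp": [-0.3, 0, 0], "delta_rot": [0, 0, 0]}, {"grip": 0, "dp": [0, 0, 0], "delta_rot": [0, 0, 0]}]'

```text
t: 6.0
tool_pos: [0.4258, -0.188, 0.0575]
tool_rot: [-180.0, 0.0, 90.0]
force: [-0.0, -0.0, -0.0]
opening: -0.0
grasp_force: 0.0
```

Request:
drive_tool --steps '[{"grip": 0, "dp": [1, 0, 0], "delta_rot": [0, 0, 0]}, {"grip": 1, "dp": [2, 0, -5], "delta_rot": [0, 0, 0]}, {"grip": 1, "dp": [0, 3, -6], "delta_rot": [0, 0, 0]}, {"grip": 1, "dp": [0, 4, -6], "delta_rot": [0, 0, 0]}, {"grip": 1, "dp": [0, 4, 0], "delta_rot": [0, 0, 0]}, {"grip": 1, "dp": [0, 4, 0], "delta_rot": [0, 0, 0]}, {"grip": 1, "dp": [0, 0, 0], "delta_rot": [0, 0, 0]}]'

```text
t: 6.88
tool_pos: [0.5703, -0.1554, 0.2135]
tool_rot: [-179.8, 0.2, 90.2]
force: [-0.8, -0.8, 0.0]
opening: 0.0853
grasp_force: 0.0
```

```bash
cat > car.py <<'E'
from h import *
# carrier slide from plate-top points (z .050-.064) in scene/wrist clouds
O=np.array([.4238,-.1875]);yh=np.array([-.0204,.9998]);xh=np.array([.9998,.0204])
for n in("scene","side"):
    P=cloud(cam(n)).reshape(-1,3);P=P[np.isfinite(P[:,0])]
    q=(P[:,:2]-O);X=q@xh;Y=q@yh;m=(abs(X)<.028)&(abs(Y)<.18)&(P[:,2]>.05)&(P[:,2]<.062)
    h,e=np.histogram(Y[m],bins=np.arange(-.18,.18,.004));print(n,[(round(float(a),3),int(b)) for a,b in zip(e,h) if b>3])
E
python3 car.py
cat > mt.py <<'E'
from h import *
# grey mount tops seen in the wrist camera: points in the height band, clustered
import sys
lo,hi,x0,x1,y0,y1=map(float,sys.argv[1:7])
c=cam("wrist");P=cloud(c)
m=((P[...,2]>lo)&(P[...,2]<hi)&(P[...,0]>x0)&(P[...,0]<x1)&(P[...,1]>y0)&(P[...,1]<y1)).astype(np.uint8)
n,l,s,_=cv2.connectedComponentsWithStats(cv2.morphologyEx(m,2,np.ones((3,3))))
for i in range(1,n):
    if s[i,4]<40: continue
    k=(l==i).astype(np.uint8);ct=max(cv2.findContours(k,0,1)[0],key=len);(u,v),rad=cv2.minEnclosingCircle(ct)
    q=P[l==i];print(i,s[i,4],"ctr",ray(c,[[u,v]],np.median(q[:,2]))[0].round(4),"mean",np.mean(q,0).round(4),"size",np.ptp(q,0).round(4))
if len(sys.argv)>7: cv2.imwrite(sys.argv[7],c["frame"])
print(r.state()["tool_pos"])
E
python3 mt.py .024 .036 .6 .68 -.19 -.01
```

```text
scene [(-0.12, 22), (-0.116, 43), (0.016, 32), (0.02, 37)]
side [(-0.12, 8), (-0.116, 71), (-0.112, 20), (0.02, 90), (0.024, 30)]
1 751 ctr [ 0.6269 -0.0394  0.0301] mean [ 0.6265 -0.0392  0.0301] size [0.0267 0.0274 0.0088]
2 675 ctr [ 0.6347 -0.0767  0.0301] mean [ 0.6349 -0.0768  0.03  ] size [0.028  0.0261 0.0082]
[ 0.56731659 -0.15786924  0.21524383]
```

The carrier reads slide ≈0.056, so it hardly moved. I'll take a look.

```bash
python3 car.py
python3 - <<'E'
from h import *
c=cam("scene")
cv2.imwrite("pics/7.png",cv2.resize(c["frame"][190:310,170:330],(800,600),interpolation=2))
E
```

```text
scene [(-0.12, 24), (-0.116, 38), (0.016, 28), (0.02, 37)]
side [(-0.116, 70), (-0.112, 23), (0.02, 90), (0.024, 33)]
```

View pics/7.png

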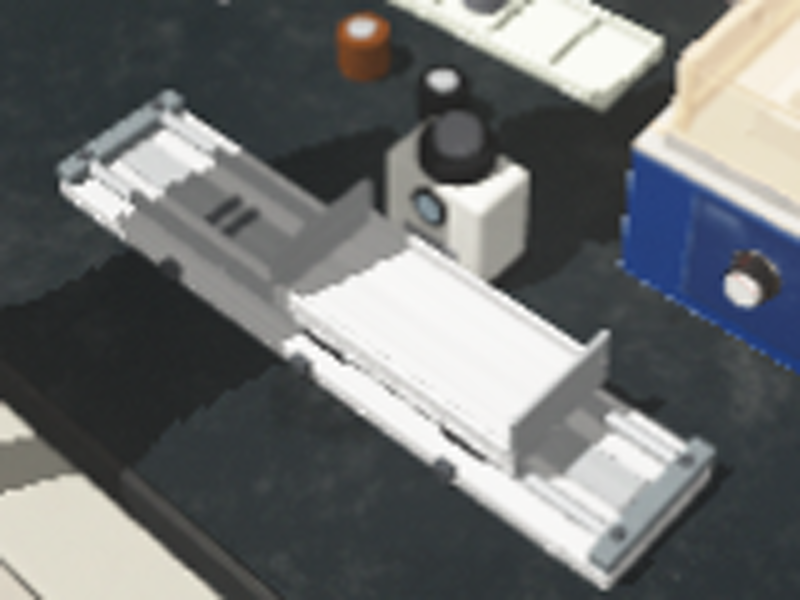

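The carrier is still well short of the loading station. I'll go back in front of the plate and look before pushing.

Request:
drive_tool --steps '[{"grip": 0, "dp": [1.2, -5, 0], "delta_rot": [0, 0, 0]}, {"grip": 0, "dp": [1, -5, 0], "delta_rot": [0, 0, 0]}, {"grip": 0, "dp": [0, -4.2, 0], "delta_rot": [0, 0, 0]}, {"grip": 0, "dp": [0, 0, 5], "delta_rot": [0, 0, 0]}, {"grip": 0, "dp": [0, 0, 5], "delta_rot": [0, 0, 0]}, {"grip": 0, "dp": [0, 0, 4], "delta_rot": [0, 0, 0]}, {"grip": 0, "dp": [0, 0, 2], "delta_rot": [0, 0, 0]}, {"grip": 0, "dp": [0, 0, 0], "delta_rot": [0, 0, 0]}]'

```text
t: 8.18
tool_pos: [0.4246, -0.1357, 0.0544]
tool_rot: [-179.8, -0.0, 90.0]
force: [-1.8, -0.8, -0.2]
opening: -0.0002
grasp_force: 0.0
```

Run:
```python
from h import *
c=cam("side");s=r.state();print(s["tool_pos"],s["opening"])
cv2.imwrite("pics/8.png",cv2.resize(c["frame"][180:300,240:400],(800,600),interpolation=2))
P=cloud(c).reshape(-1,3);P=P[np.isfinite(P[:,0])];m=(abs(P[:,0]-.425)<.06)&(P[:,1]>-.2)&(P[:,1]<-.08)&(P[:,2]>.035)&(P[:,2]<.25)
for z in np.arange(.035,.13,.005):
    q=P[m&(abs(P[:,2]-z)<.0025)];print(z.round(3),len(q),q.min(0).round(3)[:2] if len(q) else"",q.max(0).round(3)[:2] if len(q) else"")
```

```text
[ 0.42578223 -0.13590445  0.05547774] -0.00015308398504825982
0.035 55 [ 0.387 -0.199] [ 0.485 -0.158]
0.04 116 [ 0.388 -0.197] [ 0.485 -0.156]
0.045 109 [ 0.388 -0.196] [ 0.483 -0.156]
0.05 104 [ 0.388 -0.199] [ 0.484 -0.157]
0.055 125 [ 0.388 -0.199] [ 0.484 -0.157]
0.06 65 [ 0.397 -0.199] [ 0.485 -0.159]
0.065 26 [ 0.468 -0.19 ] [ 0.484 -0.168]
0.07 42 [ 0.468 -0.197] [ 0.485 -0.169]
0.075 38 [ 0.416 -0.199] [ 0.485 -0.124]
0.08 51 [ 0.41  -0.197] [ 0.485 -0.124]
0.085 47 [ 0.41  -0.191] [ 0.484 -0.124]
0.09 39 [ 0.409 -0.14 ] [ 0.437 -0.124]
0.095 41 [ 0.409 -0.145] [ 0.437 -0.124]
0.1 43 [ 0.409 -0.144] [ 0.437 -0.124]
0.105 41 [ 0.409 -0.144] [ 0.438 -0.125]
0.11 39 [ 0.409 -0.142] [ 0.44  -0.123]
0.115 46 [ 0.399 -0.135] [ 0.444 -0.121]
0.12 83 [ 0.392 -0.143] [ 0.455 -0.122]
0.125 119 [ 0.388 -0.147] [ 0.461 -0.121]
```

View pics/8.png

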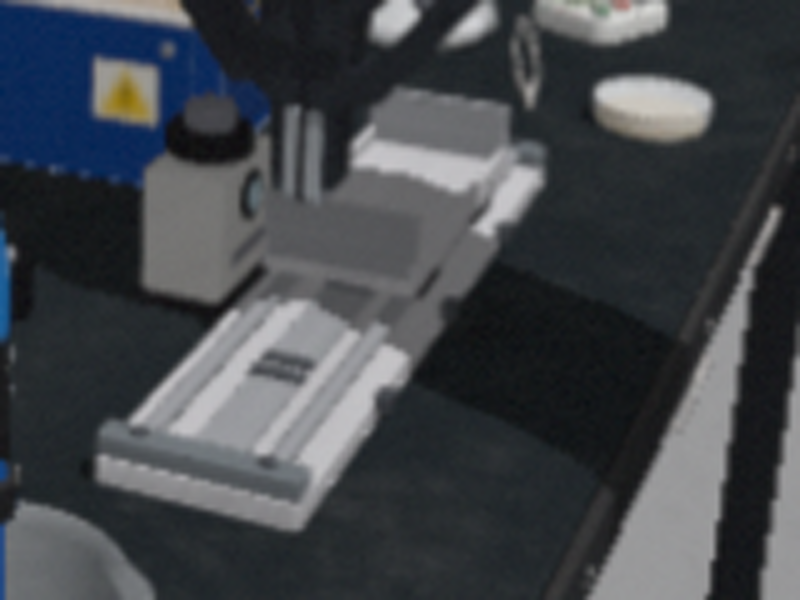

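The picture shows the shut fingertips at about (300,200), just above the plate's top edge. They seem shorter than stated, so they passed over the plate. I'll check the tip height with the other camera too.

```bash
cat > tip.py <<'E'
from h import *
for n in("scene","side"):
    s=r.state()["tool_pos"];P=cloud(cam(n)).reshape(-1,3);P=P[np.isfinite(P[:,0])]
    q=P[(abs(P[:,0]-s[0])<.02)&(abs(P[:,1]-s[1])<.014)&(P[:,2]>.005)&(P[:,2]<s[2]+.07)]
    h,e=np.histogram(q[:,2]-s[2],bins=np.arange(-.06,.07,.005));print(n,s.round(4),dict(zip((e[:-1]*1000).round().astype(int).tolist(),h.tolist())))
E
python3 tip.py
```

```text
scene [ 0.4258 -0.1359  0.0555] {-60: 0, -55: 0, -50: 8, -45: 60, -40: 12, -35: 3, -30: 0, -25: 0, -20: 0, -15: 0, -10: 0, -5: 0, 0: 0, 5: 0, 10: 0, 15: 3, 20: 12, 25: 21, 30: 19, 35: 20, 40: 21, 45: 16, 50: 18, 55: 11, 60: 22}
side [ 0.4266 -0.1359  0.0561] {-60: 0, -55: 0, -50: 0, -45: 120, -40: 28, -35: 3, -30: 0, -25: 0, -20: 0, -15: 0, -10: 0, -5: 0, 0: 0, 5: 0, 10: 0, 15: 6, 20: 20, 25: 35, 30: 42, 35: 42, 40: 39, 45: 49, 50: 39, 55: 33, 60: 48}
```

Request:
drive_tool --steps '[{"grip": 0, "dp": [0, 0, 0.7], "delta_rot": [0, 0, 0]}, {"grip": 0, "dp": [0, 0, 0.5], "delta_rot": [0, 0, 0]}, {"grip": 0, "dp": [0, 0, 0], "delta_rot": [0, 0, 0]}]'

```text
t: 8.7
tool_pos: [0.426, -0.136, 0.0431]
tool_rot: [-180.0, 0.0, 90.0]
force: [-0.5, -0.5, -0.5]
opening: 0.0002
grasp_force: 0.0
```

```bash
python3 tip.py
```

```text
scene [ 0.426  -0.136   0.0431] {-60: 0, -55: 0, -50: 0, -45: 0, -40: 0, -35: 42, -30: 26, -25: 13, -20: 0, -15: 0, -10: 0, -5: 0, 0: 0, 5: 0, 10: 0, 15: 2, 20: 13, 25: 19, 30: 18, 35: 21, 40: 21, 45: 15, 50: 18, 55: 11, 60: 19}
side [ 0.4262 -0.1361  0.0432] {-60: 0, -55: 0, -50: 0, -45: 0, -40: 0, -35: 51, -30: 74, -25: 22, -20: 0, -15: 0, -10: 0, -5: 0, 0: 0, 5: 0, 10: 0, 15: 6, 20: 17, 25: 37, 30: 39, 35: 41, 40: 36, 45: 47, 50: 40, 55: 30, 60: 50}
```

Both cameras agree that the tips are about 17 mm above the reported TCP, not 17 mm ahead of it. From now on I use tip z ≈ TCP z + 0.017. I lower the tool and push again.

Request:
drive_tool --steps '[{"grip": 0, "dp": [0, 0, 1], "delta_rot": [0, 0, 0]}, {"grip": 0, "dp": [-0.8, 0, 0.6], "delta_rot": [0, 0, 0]}, {"grip": 0, "dp": [-0.8, 0, 0], "delta_rot": [0, 0, 0]}, {"grip": 0, "dp": [-0.8, 0, 0], "delta_rot": [0, 0, 0]}, {"grip": 0, "dp": [-0.8, 0, 0], "delta_rot": [0, 0, 0]}, {"grip": 0, "dp": [-0.8, 0, 0], "delta_rot": [0, 0, 0]}, {"grip": 0, "dp": [-0.5, 0, 0], "delta_rot": [0, 0, 0]}, {"grip": 0, "dp": [-0.5, 0, 0], "delta_rot": [0, 0, 0]}, {"grip": 0, "dp": [0, 0, 0], "delta_rot": [0, 0, 0]}]'

```text
t: 9.93
tool_pos: [0.4264, -0.1867, 0.0275]
tool_rot: [180.0, 0.0, 90.0]
force: [0.2, -0.8, 0.3]
opening: -0.0
grasp_force: 0.0
```

```bash
python3 car.py
```

```text
scene [(-0.152, 58), (-0.148, 14), (-0.02, 4), (-0.016, 59), (-0.012, 16), (-0.008, 13), (0.0, 5), (0.004, 4)]
side [(-0.152, 30), (-0.148, 24), (-0.016, 20), (-0.012, 28), (0.004, 25), (0.008, 34), (0.012, 6)]
```

Request:
drive_tool --steps '[{"grip": 0, "dp": [-0.2, 0, 0], "delta_rot": [0, 0, 0]}, {"grip": 0, "dp": [-0.2, 0, 0], "delta_rot": [0, 0, 0]}, {"grip": 0, "dp": [0, 0, 0], "delta_rot": [0, 0, 0]}, {"grip": 0, "dp": [0, 0, 0], "delta_rot": [0, 0, 0]}]'

```text
t: 10.52
tool_pos: [0.4264, -0.19, 0.0274]
tool_rot: [180.0, 0.0, 90.0]
force: [-0.3, 0.2, -0.9]
opening: 0.0001
grasp_force: 0.1
```

```bash
python3 car.py
```

```text
scene [(-0.156, 45), (-0.152, 26), (-0.02, 60), (-0.016, 17), (-0.012, 14), (-0.008, 4)]
side [(-0.156, 14), (-0.152, 39), (-0.02, 17), (-0.016, 28), (-0.012, 6), (0.0, 23), (0.004, 30), (0.008, 16)]
```

Carrier slide is about 0.020, so it is in the station. I retract, open partly and go above the mount at (0.635, −0.077).

Request:
drive_tool --steps '[{"grip": 0, "dp": [1, 0, 0], "delta_rot": [0, 0, 0]}, {"grip": 0.55, "dp": [0.3, 0, -5], "delta_rot": [0, 0, 0]}, {"grip": 0.55, "dp": [1, 2, -5], "delta_rot": [0, 0, 0]}, {"grip": 0.55, "dp": [2, 4, -2], "delta_rot": [0, 0, 0]}, {"grip": 0.55, "dp": [2, 5, 0], "delta_rot": [0, 0, 0]}, {"grip": 0.55, "dp": [3, 5, 0], "delta_rot": [0, 0, 0]}, {"grip": 0.55, "dp": [2, 4.8, 0], "delta_rot": [0, 0, 0]}, {"grip": 0.55, "dp": [0, 0, 0], "delta_rot": [0, 0, 0]}, {"grip": 0.55, "dp": [0, 0, 0], "delta_rot": [0, 0, 0]}]'

```text
t: 11.75
tool_pos: [0.6335, -0.0772, 0.1471]
tool_rot: [-179.9, 0.1, 90.0]
force: [0.2, -0.2, 0.1]
opening: 0.047
grasp_force: 0.0
```

```bash
cat > tip2.py <<'E'
from h import *
for n in("scene","side"):
    s=r.state()["tool_pos"];P=cloud(cam(n)).reshape(-1,3);P=P[np.isfinite(P[:,0])]
    q=P[(abs(P[:,0]-s[0])<.07)&(abs(P[:,1]-s[1])<.013)&(P[:,2]>s[2]-.02)&(P[:,2]<s[2]+.05)]
    h,e=np.histogram(q[:,2]-s[2],bins=np.arange(-.02,.05,.003));print(n,s.round(4),dict(zip((e[:-1]*1000).round().astype(int).tolist(),h.tolist())))
    t=q[q[:,2]<s[2]+.035];print(t[:,:2].min(0).round(4),t[:,:2].max(0).round(4))
E
python3 tip2.py; python3 car.py; python3 mt.py .024 .036 .6 .68 -.19 -.01
```

```text
scene [ 0.6335 -0.0772  0.1471] {-20: 0, -17: 0, -14: 0, -11: 0, -8: 0, -5: 0, -2: 0, 1: 0, 4: 0, 7: 0, 10: 0, 13: 0, 16: 2, 19: 12, 22: 12, 25: 16, 28: 17, 31: 17, 34: 16, 37: 21, 40: 13, 43: 21, 46: 21}
[ 0.5945 -0.0902] [ 0.6721 -0.0673]
side [ 0.6332 -0.0777  0.1475] {-20: 0, -17: 0, -14: 0, -11: 0, -8: 0, -5: 0, -2: 0, 1: 0, 4: 0, 7: 0, 10: 0, 13: 0, 16: 2, 19: 18, 22: 26, 25: 26, 28: 33, 31: 34, 34: 36, 37: 34, 40: 40, 43: 35, 46: 43}
[ 0.5949 -0.0888] [ 0.6692 -0.065 ]
scene [(-0.156, 41), (-0.152, 28), (-0.02, 61), (-0.016, 7)]
side [(-0.156, 23), (-0.152, 63), (-0.148, 5), (-0.02, 24), (-0.016, 86)]
1 867 ctr [ 0.6266 -0.0388  0.0302] mean [ 0.6266 -0.0388  0.0301] size [0.0265 0.0273 0.0075]
2 805 ctr [ 0.6353 -0.0763  0.03  ] mean [ 0.6353 -0.0764  0.03  ] size [0.0267 0.0274 0.0084]
[ 0.63369156 -0.07730011  0.148085  ]
```

Request:
drive_tool --force 40 --steps '[{"grip": 0.55, "dp": [0.1, 0.2, 5], "delta_rot": [0, 0, 0]}, {"grip": 0.55, "dp": [0, 0, 5], "delta_rot": [0, 0, 0]}, {"grip": 0.55, "dp": [0, 0, 3], "delta_rot": [0, 0, 0]}, {"grip": 0.55, "dp": [0, 0, 2], "delta_rot": [0, 0, 0]}, {"grip": 0.55, "dp": [0, 0, 0], "delta_rot": [0, 0, 0]}, {"grip": 0.2, "dp": [0, 0, 0], "delta_rot": [0, 0, 0]}, {"grip": 0.2, "dp": [0, 0, 0], "delta_rot": [0, 0, 0]}, {"grip": 0.2, "dp": [0, 0, 0], "delta_rot": [0, 0, 0]}, {"grip": 0.2, "dp": [0, 0, 0], "delta_rot": [0, 0, 0]}]'

```text
t: 13.12
tool_pos: [0.6377, -0.0761, -0.0007]
tool_rot: [179.8, -0.0, 90.0]
force: [-0.5, -0.2, 7.0]
opening: 0.0266
grasp_force: 39.9
```

Gripped: opening 26.6 mm at 40 N. I lift and carry it to above the −y end of the tray at (0.426, −0.3175).

Request:
drive_tool --steps '[{"grip": 0.2, "dp": [0, 0, -2], "delta_rot": [0, 0, 0]}, {"grip": 0.2, "dp": [0, 0, -5], "delta_rot": [0, 0, 0]}, {"grip": 0.2, "dp": [0, 0, -5], "delta_rot": [0, 0, 0]}, {"grip": 0.2, "dp": [-1, -3, -2], "delta_rot": [0, 0, 0]}, {"grip": 0.2, "dp": [-1, -5, 0], "delta_rot": [0, 0, 0]}, {"grip": 0.2, "dp": [-2, -5, 0], "delta_rot": [0, 0, 0]}, {"grip": 0.2, "dp": [-3, -5, 0], "delta_rot": [0, 0, 0]}, {"grip": 0.2, "dp": [-5, -3.2, 0], "delta_rot": [0, 0, 0]}, {"grip": 0.2, "dp": [-5, 0, 0], "delta_rot": [0, 0, 0]}, {"grip": 0.2, "dp": [-4.1, 0, 0], "delta_rot": [0, 0, 0]}, {"grip": 0.2, "dp": [-3, 0, 0], "delta_rot": [0, 0, 0]}, {"grip": 0.2, "dp": [0, 0, 0], "delta_rot": [0, 0, 0]}, {"grip": 0.2, "dp": [0, 0, 0], "delta_rot": [0, 0, 0]}]'

```text
t: 14.75
tool_pos: [0.4248, -0.316, 0.1377]
tool_rot: [180.0, -0.1, 90.0]
force: [-0.6, 0.5, -0.8]
opening: 0.026
grasp_force: 39.6
```

```bash
cat > held.py <<'E'
from h import *
s=r.state();print(s["tool_pos"],s["opening"],s["grasp_force"])
for n in("side","scene"):
    P=cloud(cam(n)).reshape(-1,3);P=P[np.isfinite(P[:,0])]
    q=P[(abs(P[:,0]-s["tool_pos"][0])<.012)&(abs(P[:,1]-s["tool_pos"][1])<.03)&(P[:,2]>s["tool_pos"][2]-.03)&(P[:,2]<s["tool_pos"][2]+.03)]
    if len(q): print(n,len(q),"zmin-tcp",(q[:,2].min()-s["tool_pos"][2]).round(4),"y",q[:,1].min().round(4),q[:,1].max().round(4))
E
python3 held.py
```

```text
[ 0.42482159 -0.31595058  0.13770433] 0.02603395517756317 39.5577335357666
side 126 zmin-tcp 0.0046 y -0.3297 -0.3015
scene 94 zmin-tcp 0.0035 y -0.3316 -0.3127
```

Held properly, with its foot at TCP + 4 mm. I lower it to the tray floor and release.

Request:
drive_tool --steps '[{"grip": 0.2, "dp": [0, 0, 4], "delta_rot": [0, 0, 0]}, {"grip": 0.2, "dp": [0, 0, 4], "delta_rot": [0, 0, 0]}, {"grip": 0.2, "dp": [0, 0, 2], "delta_rot": [0, 0, 0]}, {"grip": 0.2, "dp": [0, 0, 0.9], "delta_rot": [0, 0, 0]}, {"grip": 0.2, "dp": [0, 0, 0], "delta_rot": [0, 0, 0]}, {"grip": 0.45, "dp": [0, 0, 0], "delta_rot": [0, 0, 0]}, {"grip": 0.55, "dp": [0, 0, 0], "delta_rot": [0, 0, 0]}, {"grip": 0.55, "dp": [0, 0, 0], "delta_rot": [0, 0, 0]}, {"grip": 0.55, "dp": [0, 0, -4], "delta_rot": [0, 0, 0]}, {"grip": 0.55, "dp": [0, 0, -5], "delta_rot": [0, 0, 0]}, {"grip": 0.55, "dp": [3, 2, -2], "delta_rot": [0, 0, 0]}, {"grip": 0.55, "dp": [5, 2, 0], "delta_rot": [0, 0, 0]}, {"grip": 0.55, "dp": [5, 3, 0], "delta_rot": [0, 0, 0]}, {"grip": 0.55, "dp": [5, 4, 0], "delta_rot": [0, 0, 0]}, {"grip": 0.55, "dp": [4, 4, 0], "delta_rot": [0, 0, 0]}, {"grip": 0.55, "dp": [3, 3, 0], "delta_rot": [0, 0, 0]}, {"grip": 0.55, "dp": [2.5, 2, 0], "delta_rot": [0, 0, 0]}, {"grip": 0.55, "dp": [0, 0, 0], "delta_rot": [0, 0, 0]}, {"grip": 0.55, "dp": [0, 0, 0], "delta_rot": [0, 0, 0]}]'

```text
t: 17.23
tool_pos: [0.6234, -0.0438, 0.1386]
tool_rot: [-180.0, 0.0, 90.0]
force: [-0.6, 0.0, -0.5]
opening: 0.0466
grasp_force: 0.0
```

```bash
cat > tray.py <<'E'
from h import *
# objects standing in the tray, rail coordinates, from scene cloud
O=np.array([.4238,-.1875]);yh=np.array([-.0204,.9998]);xh=np.array([.9998,.0204])
for n in("scene","side"):
    P=cloud(cam(n)).reshape(-1,3);P=P[np.isfinite(P[:,0])]
    q=P[:,:2]-O;X=q@xh;Y=q@yh;m=(abs(X)<.03)&(abs(Y)<.18)&(P[:,2]>.0545)&(P[:,2]<.062)
    h,e=np.histogram(Y[m],bins=np.arange(-.18,.18,.004));print(n,[(round(float(a),3),int(b)) for a,b in zip(e,h) if b>2])
    k=cv2.kmeans
E
python3 tray.py; python3 mt.py .024 .036 .6 .68 -.19 -.01
```

```text
scene [(-0.156, 29), (-0.152, 25), (-0.144, 12), (-0.14, 21), (-0.136, 23), (-0.132, 21), (-0.128, 21), (-0.124, 12), (-0.12, 4), (-0.02, 35), (-0.016, 11)]
side [(-0.156, 21), (-0.152, 24), (-0.14, 6), (-0.136, 6), (-0.132, 7), (-0.128, 13), (-0.124, 9), (-0.12, 10), (-0.02, 16), (-0.016, 47)]
1 869 ctr [ 0.6265 -0.0383  0.0301] mean [ 0.6264 -0.0383  0.03  ] size [0.0266 0.0268 0.0081]
[ 0.62326864 -0.04413732  0.13881973]
```

Request:
drive_tool --steps '[{"grip": 0.55, "dp": [0.6, 0.3, 4], "delta_rot": [0, 0, 0]}, {"grip": 0.55, "dp": [0, 0, 5], "delta_rot": [0, 0, 0]}, {"grip": 0.55, "dp": [0, 0, 3], "delta_rot": [0, 0, 0]}, {"grip": 0.55, "dp": [0, 0, 1.8], "delta_rot": [0, 0, 0]}, {"grip": 0.55, "dp": [0, 0, 0], "delta_rot": [0, 0, 0]}, {"grip": 0.2, "dp": [0, 0, 0], "delta_rot": [0, 0, 0]}, {"grip": 0.2, "dp": [0, 0, 0], "delta_rot": [0, 0, 0]}, {"grip": 0.2, "dp": [0, 0, 0], "delta_rot": [0, 0, 0]}, {"grip": 0.2, "dp": [0, 0, 0], "delta_rot": [0, 0, 0]}]'

```text
t: 18.5
tool_pos: [0.6282, -0.0371, 0.0023]
tool_rot: [179.8, -0.0, 90.0]
force: [-0.7, -0.7, 5.6]
opening: 0.0259
grasp_force: 39.7
```

Request:
drive_tool --steps '[{"grip": 0.2, "dp": [0, 0, -2], "delta_rot": [0, 0, 0]}, {"grip": 0.2, "dp": [0, 0, -5], "delta_rot": [0, 0, 0]}, {"grip": 0.2, "dp": [0, 0, -5], "delta_rot": [0, 0, 0]}, {"grip": 0.2, "dp": [-2, -3, -2], "delta_rot": [0, 0, 0]}, {"grip": 0.2, "dp": [-3, -4, 0], "delta_rot": [0, 0, 0]}, {"grip": 0.2, "dp": [-3, -4, 0], "delta_rot": [0, 0, 0]}, {"grip": 0.2, "dp": [-3, -5, 0], "delta_rot": [0, 0, 0]}, {"grip": 0.2, "dp": [-5, -4.3, 0], "delta_rot": [0, 0, 0]}, {"grip": 0.2, "dp": [-4, 0, 0], "delta_rot": [0, 0, 0]}, {"grip": 0.2, "dp": [-3, 0, 0], "delta_rot": [0, 0, 0]}, {"grip": 0.2, "dp": [-1.3, 0, 0], "delta_rot": [0, 0, 0]}, {"grip": 0.2, "dp": [0, 0, 0], "delta_rot": [0, 0, 0]}, {"grip": 0.2, "dp": [0, 0, 0], "delta_rot": [0, 0, 0]}]'

```text
t: 20.12
tool_pos: [0.4262, -0.2765, 0.1407]
tool_rot: [180.0, -0.1, 90.0]
force: [0.1, -0.7, -0.7]
opening: 0.0256
grasp_force: 41.2
```

```bash
python3 held.py; python3 tray.py
```

```text
[ 0.42622713 -0.27652489  0.14067195] 0.02561782321129911 41.18322551250458
side 151 zmin-tcp 0.0007 y -0.2854 -0.2624
scene 133 zmin-tcp 0.0022 y -0.2935 -0.27
scene [(-0.156, 24), (-0.152, 27), (-0.144, 12), (-0.14, 20), (-0.136, 23), (-0.132, 19), (-0.128, 23), (-0.124, 13), (-0.12, 3), (-0.02, 34), (-0.016, 13)]
side [(-0.156, 17), (-0.152, 29), (-0.14, 4), (-0.136, 7), (-0.132, 10), (-0.128, 8), (-0.124, 9), (-0.12, 13), (-0.02, 17), (-0.016, 49)]
```

Request:
drive_tool --steps '[{"grip": 0.2, "dp": [0, 0, 4], "delta_rot": [0, 0, 0]}, {"grip": 0.2, "dp": [0, 0, 4], "delta_rot": [0, 0, 0]}, {"grip": 0.2, "dp": [0, 0, 2], "delta_rot": [0, 0, 0]}, {"grip": 0.2, "dp": [0, 0, 1], "delta_rot": [0, 0, 0]}, {"grip": 0.2, "dp": [0, 0, 0], "delta_rot": [0, 0, 0]}, {"grip": 0.45, "dp": [0, 0, 0], "delta_rot": [0, 0, 0]}, {"grip": 0.55, "dp": [0, 0, 0], "delta_rot": [0, 0, 0]}, {"grip": 0.55, "dp": [0, 0, 0], "delta_rot": [0, 0, 0]}, {"grip": 0.55, "dp": [0, 0, -4], "delta_rot": [0, 0, 0]}, {"grip": 0.55, "dp": [0, 0, -5], "delta_rot": [0, 0, 0]}, {"grip": 0, "dp": [4, 3, -5], "delta_rot": [0, 0, 0]}, {"grip": 0, "dp": [5, 3, -5], "delta_rot": [0, 0, 0]}, {"grip": 0, "dp": [0, 0, 0], "delta_rot": [0, 0, 0]}, {"grip": 0, "dp": [0, 0, 0], "delta_rot": [0, 0, 0]}]'

```text
t: 22.08
tool_pos: [0.4766, -0.2013, 0.205]
tool_rot: [-180.0, -0.0, 90.0]
force: [0.3, -0.6, -0.6]
opening: -0.0001
grasp_force: 0.0
```

```bash
python3 tray.py;python3 mt.py .054 .064 .395 .455 -.36 -.18 pics/9.png; python3 mt.py .024 .036 .6 .68 -.19 -.01
```

```text
scene [(-0.156, 39), (-0.152, 11), (-0.148, 5), (-0.144, 16), (-0.14, 19), (-0.136, 23), (-0.132, 22), (-0.128, 19), (-0.124, 14), (-0.108, 12), (-0.104, 16), (-0.1, 20), (-0.096, 19), (-0.092, 21), (-0.088, 15), (-0.084, 8), (-0.02, 40)]
side [(-0.156, 28), (-0.152, 19), (-0.14, 8), (-0.136, 7), (-0.132, 8), (-0.128, 10), (-0.124, 12), (-0.12, 7), (-0.104, 3), (-0.1, 8), (-0.096, 7), (-0.092, 9), (-0.088, 13), (-0.084, 11), (-0.08, 7), (-0.02, 33), (-0.016, 28)]
1 283 ctr [ 0.4244 -0.2037  0.0576] mean [ 0.4246 -0.2036  0.0575] size [0.0584 0.0046 0.0056]
2 565 ctr [ 0.4274 -0.2782  0.0579] mean [ 0.4275 -0.278   0.0578] size [0.0272 0.0266 0.0062]
3 237 ctr [ 0.4231 -0.3128  0.0578] mean [ 0.4225 -0.3122  0.0577] size [0.0205 0.0173 0.0055]
[ 0.47563006 -0.20229854  0.20433695]
[ 0.47577521 -0.20226819  0.20444576]
```

View pics/9.png

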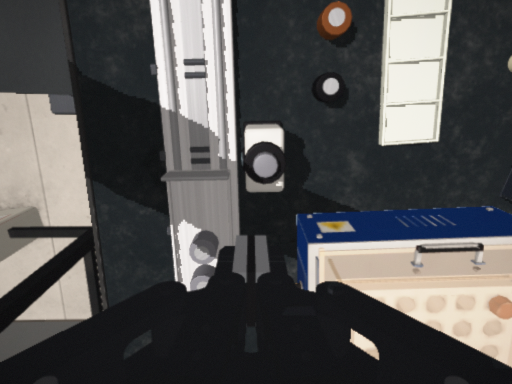

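Both mounts stand upright in the tray, at pixels (203,246) and (203,278), and the carrier is in the loading station. I now go behind the −y plate with the fingers shut.

Request:
drive_tool --steps '[{"grip": 0, "dp": [-5, -2, 0], "delta_rot": [0, 0, 0]}, {"grip": 0, "dp": [-5, -2, 0], "delta_rot": [0, 0, 0]}, {"grip": 0, "dp": [-5, -0.9, 0], "delta_rot": [0, 0, 0]}, {"grip": 0, "dp": [-2, 0, 3], "delta_rot": [0, 0, 0]}, {"grip": 0, "dp": [0, 0, 5], "delta_rot": [0, 0, 0]}, {"grip": 0, "dp": [0, 0, 5], "delta_rot": [0, 0, 0]}, {"grip": 0, "dp": [0, 0, 3], "delta_rot": [0, 0, 0]}, {"grip": 0, "dp": [0, 0, 1.8], "delta_rot": [0, 0, 0]}, {"grip": 0, "dp": [0, 0, 0], "delta_rot": [0, 0, 0]}, {"grip": 0, "dp": [0.8, 0, 0], "delta_rot": [0, 0, 0]}, {"grip": 0, "dp": [0, 0, 0], "delta_rot": [0, 0, 0]}]'

```text
t: 23.65
tool_pos: [0.4293, -0.3627, 0.0285]
tool_rot: [179.9, 0.0, 90.1]
force: [1.4, -0.5, -0.7]
opening: -0.0
grasp_force: 0.0
```

Request:
drive_tool --steps '[{"grip": 0, "dp": [0.5, 0, 0], "delta_rot": [0, 0, 0]}, {"grip": 0, "dp": [0.4, 0, 0], "delta_rot": [0, 0, 0]}, {"grip": 0, "dp": [0.3, 0, 0], "delta_rot": [0, 0, 0]}, {"grip": 0, "dp": [0.3, 0, 0], "delta_rot": [0, 0, 0]}, {"grip": 0, "dp": [0.3, 0, 0], "delta_rot": [0, 0, 0]}, {"grip": 0, "dp": [0.4, 0, 0], "delta_rot": [0, 0, 0]}, {"grip": 0, "dp": [0.5, 0, 0], "delta_rot": [0, 0, 0]}, {"grip": 0, "dp": [0.6, 0, 0], "delta_rot": [0, 0, 0]}, {"grip": 0, "dp": [0.6, 0, 0], "delta_rot": [0, 0, 0]}, {"grip": 0, "dp": [0.6, 0, 0], "delta_rot": [0, 0, 0]}, {"grip": 0, "dp": [0.6, 0, 0], "delta_rot": [0, 0, 0]}, {"grip": 0, "dp": [0.6, 0, 0], "delta_rot": [0, 0, 0]}, {"grip": 0, "dp": [0.6, 0, 0], "delta_rot": [0, 0, 0]}, {"grip": 0, "dp": [0.6, 0, 0], "delta_rot": [0, 0, 0]}, {"grip": 0, "dp": [0.5, 0, 0], "delta_rot": [0, 0, 0]}, {"grip": 0, "dp": [0.4, 0, 0], "delta_rot": [0, 0, 0]}, {"grip": 0, "dp": [0.3, 0, 0], "delta_rot": [0, 0, 0]}]'

```text
t: 25.78
tool_pos: [0.4283, -0.2818, 0.0274]
tool_rot: [180.0, -0.0, 90.0]
force: [0.3, -1.8, -0.2]
opening: 0.0
grasp_force: 0.4
```

```bash
python3 tray.py
```

```text
scene [(-0.108, 12), (-0.104, 9), (-0.096, 5), (-0.088, 4), (-0.084, 13), (-0.072, 3), (-0.064, 4), (-0.06, 3), (-0.036, 7), (-0.032, 19), (-0.028, 18), (-0.024, 18), (-0.02, 19), (-0.016, 12), (-0.012, 6), (0.048, 9), (0.052, 29), (0.056, 3)]
side [(-0.096, 3), (-0.092, 9), (-0.088, 12), (-0.084, 32), (-0.08, 27), (-0.072, 3), (-0.068, 6), (-0.064, 10), (-0.06, 10), (-0.056, 13), (-0.052, 18), (-0.048, 4), (-0.032, 5), (-0.028, 11), (-0.024, 7), (-0.02, 14), (-0.016, 13), (-0.012, 19), (-0.008, 4), (0.052, 40), (0.056, 33)]
```

Request:
drive_tool --steps '[{"grip": 0, "dp": [0.2, 0, 0], "delta_rot": [0, 0, 0]}, {"grip": 0, "dp": [0.2, 0, 0], "delta_rot": [0, 0, 0]}, {"grip": 0, "dp": [0.2, 0, 0], "delta_rot": [0, 0, 0]}, {"grip": 0, "dp": [0.2, 0, 0], "delta_rot": [0, 0, 0]}, {"grip": 0, "dp": [0.2, 0, 0], "delta_rot": [0, 0, 0]}, {"grip": 0, "dp": [0.15, 0, 0], "delta_rot": [0, 0, 0]}, {"grip": 0, "dp": [0, 0, 0], "delta_rot": [0, 0, 0]}, {"grip": 0, "dp": [0, 0, 0], "delta_rot": [0, 0, 0]}]'

```text
t: 26.88
tool_pos: [0.4279, -0.2703, 0.0273]
tool_rot: [-180.0, -0.0, 90.0]
force: [-0.3, -0.7, -0.4]
opening: -0.0003
grasp_force: 0.0
```

```bash
python3 tray.py
```

```text
scene [(-0.096, 9), (-0.092, 7), (-0.084, 3), (-0.08, 4), (-0.076, 7), (-0.072, 14), (-0.052, 4), (-0.024, 7), (-0.02, 14), (-0.016, 16), (-0.012, 18), (-0.008, 18), (-0.004, 11), (0.0, 7), (0.06, 8), (0.064, 34)]
side [(-0.08, 13), (-0.076, 16), (-0.072, 39), (-0.068, 13), (-0.06, 5), (-0.056, 6), (-0.052, 12), (-0.048, 12), (-0.044, 12), (-0.04, 13), (-0.036, 6), (-0.024, 3), (-0.02, 7), (-0.016, 8), (-0.012, 13), (-0.008, 14), (-0.004, 13), (0.0, 19), (0.064, 55), (0.068, 15)]
```

Request:
drive_tool --steps '[{"grip": 0, "dp": [-0.6, 0, 0], "delta_rot": [0, 0, 0]}, {"grip": 0, "dp": [-0.8, 0, 0], "delta_rot": [0, 0, 0]}, {"grip": 0, "dp": [0, 0, -5], "delta_rot": [0, 0, 0]}, {"grip": 0, "dp": [0, 0, -5], "delta_rot": [0, 0, 0]}, {"grip": 0, "dp": [2, 3, -5], "delta_rot": [0, 0, 0]}, {"grip": 0, "dp": [5, 3.3, -2], "delta_rot": [0, 0, 0]}, {"grip": 0, "dp": [0, 0, 0], "delta_rot": [0, 0, 0]}, {"grip": 0, "dp": [0, 0, 0], "delta_rot": [0, 0, 0]}]'

```text
t: 27.98
tool_pos: [0.4904, -0.2158, 0.197]
tool_rot: [-180.0, 0.0, 90.0]
force: [-1.5, -0.3, -0.3]
opening: 0.0001
grasp_force: 0.0
```

```bash
python3 tray.py;python3 mt.py .054 .064 .395 .455 -.27 -.05;python3 mt.py .077 .09 .47 .515 -.22 -.15 pics/10.png
```

```text
scene [(-0.076, 19), (-0.072, 33), (-0.064, 10), (-0.06, 15), (-0.056, 22), (-0.052, 18), (-0.048, 15), (-0.044, 17), (-0.04, 8), (-0.024, 11), (-0.02, 15), (-0.016, 19), (-0.012, 18), (-0.008, 16), (-0.004, 10), (0.0, 7), (0.06, 16), (0.064, 27)]
side [(-0.076, 4), (-0.072, 38), (-0.068, 10), (-0.06, 6), (-0.056, 7), (-0.052, 10), (-0.048, 13), (-0.044, 11), (-0.04, 17), (-0.036, 5), (-0.02, 8), (-0.016, 9), (-0.012, 10), (-0.008, 13), (-0.004, 14), (0.0, 16), (0.004, 6), (0.064, 53), (0.068, 16)]
1 356 ctr [ 0.4241 -0.1212  0.0578] mean [ 0.4239 -0.1211  0.0577] size [0.0575 0.0043 0.0057]
2 735 ctr [ 0.426  -0.1957  0.0581] mean [ 0.426  -0.1959  0.058 ] size [0.0262 0.027  0.0062]
3 672 ctr [ 0.4246 -0.2355  0.058 ] mean [ 0.4248 -0.2352  0.0579] size [0.0269 0.0271 0.0061]
4 299 ctr [ 0.425  -0.2566  0.0575] mean [ 0.425  -0.2564  0.0574] size [0.0598 0.0053 0.0056]
[ 0.48952052 -0.21663758  0.19664672]
1 534 ctr [ 0.4881 -0.1869  0.0818] mean [ 0.4881 -0.187   0.0817] size [0.0208 0.0208 0.0069]
[ 0.4896219  -0.21652106  0.19669097]
```

Run:
```python
from h import *
O=np.array([.4238,-.1875]);yh=np.array([-.0204,.9998]);xh=np.array([.9998,.0204])
cs=[np.load("w1.npy",allow_pickle=True).item(),cam("scene"),cam("side"),cam("wrist")]
for c in cs:
    P=cloud(c).reshape(-1,3);P=P[np.isfinite(P[:,0])];q=P[:,:2]-O;X=q@xh;Y=q@yh
    m=(abs(X)<.036)&(abs(Y)<.2)&(P[:,2]>.0185)&(P[:,2]<.0235)
    for a,b in((-.2,-.15),(.15,.2)):
        k=m&(Y>a)&(Y<b);h,e=np.histogram(Y[k],bins=np.arange(a,b,.002));print([(round(float(x),3),int(n)) for x,n in zip(e,h) if n>1],end=' | ')
    print()
```

```text
[(-0.172, 10), (-0.17, 43), (-0.168, 42), (-0.166, 42), (-0.164, 46), (-0.162, 45), (-0.16, 36), (-0.158, 7), (-0.156, 9), (-0.154, 10), (-0.152, 8)] | [(0.15, 8), (0.152, 15), (0.154, 11), (0.156, 53), (0.158, 79), (0.16, 73), (0.162, 73), (0.164, 74), (0.166, 78), (0.168, 11)] | 
[(-0.172, 24), (-0.17, 23), (-0.168, 27), (-0.166, 25), (-0.164, 18), (-0.162, 13), (-0.16, 6), (-0.158, 3), (-0.156, 3), (-0.154, 4), (-0.152, 6)] | [(0.152, 5), (0.154, 6), (0.156, 17), (0.158, 10), (0.16, 21), (0.162, 13), (0.164, 11), (0.166, 10)] | 
[(-0.174, 3), (-0.17, 7), (-0.168, 9), (-0.166, 5), (-0.164, 4), (-0.162, 9), (-0.16, 6)] | [(0.15, 3), (0.152, 6), (0.154, 3), (0.156, 9), (0.158, 18), (0.16, 24), (0.162, 29), (0.164, 33), (0.166, 41), (0.168, 14)] | 
[(-0.168, 5), (-0.166, 17), (-0.164, 28), (-0.162, 35), (-0.16, 29), (-0.154, 11), (-0.152, 7)] | [] |
```

Rail middle refined to y ≈ −0.189, so the carrier at −0.1888 sits in the reading station (slide ≈0.105) with both mounts upright. The key is at (0.488, −0.187, 0.082), so I press it.

Request:
drive_tool --steps '[{"grip": 0, "dp": [3, -0.1, 2], "delta_rot": [0, 0, 0]}, {"grip": 0, "dp": [0, 0, 4], "delta_rot": [0, 0, 0]}, {"grip": 0, "dp": [0, 0, 4], "delta_rot": [0, 0, 0]}, {"grip": 0, "dp": [0, 0, 2], "delta_rot": [0, 0, 0]}, {"grip": 0, "dp": [0, 0, 1], "delta_rot": [0, 0, 0]}, {"grip": 0, "dp": [0, 0, 0.4], "delta_rot": [0, 0, 0]}, {"grip": 0, "dp": [0, 0, 0.3], "delta_rot": [0, 0, 0]}, {"grip": 0, "dp": [0, 0, 0], "delta_rot": [0, 0, 0]}]'

```text
t: 29.32
tool_pos: [0.4901, -0.1855, 0.0609]
tool_rot: [180.0, 0.0, 90.0]
force: [-2.2, -0.5, 2.4]
opening: 0.0003
grasp_force: 1.4
```

Request:
drive_tool --steps '[{"grip": 0, "dp": [0, 0, 0.2], "delta_rot": [0, 0, 0]}, {"grip": 0, "dp": [0, 0, 0.1], "delta_rot": [0, 0, 0]}, {"grip": 0, "dp": [0, 0, 0], "delta_rot": [0, 0, 0]}]'

```text
t: 29.7
tool_pos: [0.4903, -0.1855, 0.0586]
tool_rot: [180.0, -0.0, 90.0]
force: [-4.9, 1.2, 13.5]
opening: 0.0
grasp_force: 6.7
```

The key bottomed out at 13.5 N. I lift off and go back behind the −y plate.

Request:
drive_tool --steps '[{"grip": 0, "dp": [0, 0, -3], "delta_rot": [0, 0, 0]}, {"grip": 0, "dp": [0, 0, -5], "delta_rot": [0, 0, 0]}, {"grip": 0, "dp": [-3, -2, 0], "delta_rot": [0, 0, 0]}, {"grip": 0, "dp": [-4, -2.3, 0], "delta_rot": [0, 0, 0]}, {"grip": 0, "dp": [-3.3, -2, 0], "delta_rot": [0, 0, 0]}, {"grip": 0, "dp": [0, 0, 5], "delta_rot": [0, 0, 0]}, {"grip": 0, "dp": [0, 0, 4], "delta_rot": [0, 0, 0]}, {"grip": 0, "dp": [0, 0, 2.2], "delta_rot": [0, 0, 0]}, {"grip": 0, "dp": [0, 0, 0], "delta_rot": [0, 0, 0]}, {"grip": 0, "dp": [0, 0, 0], "delta_rot": [0, 0, 0]}]'

```text
t: 30.95
tool_pos: [0.4277, -0.2886, 0.0262]
tool_rot: [179.9, 0.0, 90.0]
force: [0.2, 0.1, 0.3]
opening: -0.0001
grasp_force: 0.0
```

```bash
python3 tray.py
```

```text
scene [(-0.116, 9), (-0.112, 10), (-0.104, 3), (-0.1, 3), (-0.076, 5), (-0.072, 11), (-0.052, 3), (-0.048, 10), (-0.044, 16), (-0.04, 6), (-0.024, 10), (-0.02, 19), (-0.016, 15), (-0.012, 17), (-0.008, 14), (-0.004, 14), (0.0, 5), (0.06, 15), (0.064, 26)]
side [(-0.108, 4), (-0.1, 5), (-0.096, 21), (-0.092, 13), (-0.072, 40), (-0.068, 12), (-0.06, 5), (-0.056, 9), (-0.052, 10), (-0.048, 9), (-0.044, 13), (-0.04, 18), (-0.036, 5), (-0.02, 10), (-0.016, 5), (-0.012, 14), (-0.008, 12), (-0.004, 14), (0.0, 18), (0.064, 57), (0.068, 16)]
```

Request:
drive_tool --steps '[{"grip": 0, "dp": [0.8, 0, 0], "delta_rot": [0, 0, 0]}, {"grip": 0, "dp": [0.6, 0, 0], "delta_rot": [0, 0, 0]}, {"grip": 0, "dp": [0.3, 0, 0], "delta_rot": [0, 0, 0]}, {"grip": 0, "dp": [0.3, 0, 0], "delta_rot": [0, 0, 0]}, {"grip": 0, "dp": [0.3, 0, 0], "delta_rot": [0, 0, 0]}, {"grip": 0, "dp": [0.3, 0, 0], "delta_rot": [0, 0, 0]}, {"grip": 0, "dp": [0.4, 0, 0], "delta_rot": [0, 0, 0]}, {"grip": 0, "dp": [0.5, 0, 0], "delta_rot": [0, 0, 0]}, {"grip": 0, "dp": [0.6, 0, 0], "delta_rot": [0, 0, 0]}, {"grip": 0, "dp": [0.6, 0, 0], "delta_rot": [0, 0, 0]}, {"grip": 0, "dp": [0.6, 0, 0], "delta_rot": [0, 0, 0]}, {"grip": 0, "dp": [0.6, 0, 0], "delta_rot": [0, 0, 0]}, {"grip": 0, "dp": [0.6, 0, 0], "delta_rot": [0, 0, 0]}, {"grip": 0, "dp": [0.6, 0, 0], "delta_rot": [0, 0, 0]}, {"grip": 0, "dp": [0.6, 0, 0], "delta_rot": [0, 0, 0]}, {"grip": 0, "dp": [0.5, 0, 0], "delta_rot": [0, 0, 0]}, {"grip": 0, "dp": [0.4, 0, 0], "delta_rot": [0, 0, 0]}, {"grip": 0, "dp": [0.3, 0, 0], "delta_rot": [0, 0, 0]}]'

```text
t: 33.3
tool_pos: [0.4268, -0.1988, 0.0252]
tool_rot: [180.0, -0.0, 90.0]
force: [-1.3, -1.2, -1.1]
opening: -0.0002
grasp_force: 0.4
```

Request:
drive_tool --steps '[{"grip": 0, "dp": [0.2, 0, 0], "delta_rot": [0, 0, 0]}, {"grip": 0, "dp": [0.2, 0, 0], "delta_rot": [0, 0, 0]}, {"grip": 0, "dp": [0.2, 0, 0], "delta_rot": [0, 0, 0]}, {"grip": 0, "dp": [0.2, 0, 0], "delta_rot": [0, 0, 0]}, {"grip": 0, "dp": [0.2, 0, 0], "delta_rot": [0, 0, 0]}, {"grip": 0, "dp": [0.2, 0, 0], "delta_rot": [0, 0, 0]}, {"grip": 0, "dp": [0.1, 0, 0], "delta_rot": [0, 0, 0]}, {"grip": 0, "dp": [0, 0, 0], "delta_rot": [0, 0, 0]}, {"grip": 0, "dp": [0, 0, 0], "delta_rot": [0, 0, 0]}]'

```text
t: 34.42
tool_pos: [0.427, -0.1859, 0.0252]
tool_rot: [180.0, -0.0, 90.0]
force: [1.2, -0.5, 0.9]
opening: -0.0002
grasp_force: 0.0
```

```bash
python3 tray.py
```

```text
scene [(-0.012, 12), (-0.008, 11), (-0.004, 3), (0.004, 3), (0.008, 5), (0.012, 13), (0.024, 3), (0.028, 3), (0.032, 3), (0.068, 5), (0.072, 11), (0.076, 17), (0.08, 10), (0.084, 7), (0.144, 7), (0.148, 28)]
side [(-0.004, 3), (0.004, 14), (0.008, 14), (0.012, 44), (0.016, 24), (0.024, 6), (0.028, 11), (0.032, 12), (0.036, 18), (0.04, 11), (0.044, 19), (0.048, 6), (0.06, 4), (0.064, 7), (0.068, 12), (0.072, 13), (0.076, 18), (0.08, 19), (0.084, 21), (0.148, 54), (0.152, 35)]
```

Request:
drive_tool --steps '[{"grip": 0, "dp": [-0.6, 0, 0], "delta_rot": [0, 0, 0]}, {"grip": 0, "dp": [-0.8, 0, 0], "delta_rot": [0, 0, 0]}, {"grip": 0, "dp": [0, 0, -5], "delta_rot": [0, 0, 0]}, {"grip": 0.55, "dp": [0, 0, -6], "delta_rot": [0, 0, 0]}, {"grip": 0.55, "dp": [1, 1, -6], "delta_rot": [0, 0, 0]}, {"grip": 0.55, "dp": [3, 1, 0], "delta_rot": [0, 0, 0]}, {"grip": 0.55, "dp": [0, 0, 0], "delta_rot": [0, 0, 0]}, {"grip": 0.55, "dp": [0, 0, 0], "delta_rot": [0, 0, 0]}]'

```text
t: 35.52
tool_pos: [0.4461, -0.1612, 0.1948]
tool_rot: [-179.9, 0.0, 90.0]
force: [-0.2, 0.1, -0.8]
opening: 0.0471
grasp_force: 0.0
```

```bash
python3 tray.py;python3 mt.py .054 .064 .38 .47 -.21 -.01 pics/11.png
```

```text
scene [(0.008, 10), (0.012, 37), (0.02, 11), (0.024, 12), (0.028, 16), (0.032, 17), (0.036, 15), (0.04, 15), (0.044, 5), (0.06, 8), (0.064, 13), (0.068, 16), (0.072, 15), (0.076, 14), (0.08, 14), (0.084, 5), (0.144, 7), (0.148, 27), (0.152, 3)]
side [(0.012, 41), (0.016, 22), (0.024, 6), (0.028, 11), (0.032, 10), (0.036, 15), (0.04, 17), (0.044, 20), (0.048, 5), (0.06, 5), (0.064, 6), (0.068, 12), (0.072, 14), (0.076, 16), (0.08, 19), (0.084, 17), (0.088, 5), (0.148, 63), (0.152, 19)]
1 466 ctr [ 0.4191 -0.0367  0.0576] mean [ 0.4189 -0.0367  0.0575] size [0.0636 0.0051 0.0058]
2 799 ctr [ 0.4238 -0.1119  0.0581] mean [ 0.4237 -0.1119  0.0581] size [0.0271 0.0273 0.0063]
3 719 ctr [ 0.4226 -0.1508  0.0581] mean [ 0.4226 -0.1511  0.0581] size [0.0264 0.0269 0.0062]
4 288 ctr [ 0.4258 -0.1721  0.0576] mean [ 0.4254 -0.172   0.0574] size [0.0544 0.0045 0.0058]
[ 0.44606084 -0.16130597  0.19472137]
```

The carrier is in the collecting station (centre y −0.104), with the mounts at (0.4238, −0.112) and (0.4226, −0.151). I pick up the second one.

Request:
drive_tool --steps '[{"grip": 0.55, "dp": [1, -1.3, 3], "delta_rot": [0, 0, 0]}, {"grip": 0.55, "dp": [0, -1, 4], "delta_rot": [0, 0, 0]}, {"grip": 0.55, "dp": [0, 0, 5], "delta_rot": [0, 0, 0]}, {"grip": 0.55, "dp": [0, 0, 3], "delta_rot": [0, 0, 0]}, {"grip": 0.55, "dp": [0, 0, 1.6], "delta_rot": [0, 0, 0]}, {"grip": 0.55, "dp": [0, 0, 0], "delta_rot": [0, 0, 0]}, {"grip": 0.2, "dp": [0, 0, 0], "delta_rot": [0, 0, 0]}, {"grip": 0.2, "dp": [0, 0, 0], "delta_rot": [0, 0, 0]}, {"grip": 0.2, "dp": [0, 0, 0], "delta_rot": [0, 0, 0]}, {"grip": 0.2, "dp": [0, 0, 0], "delta_rot": [0, 0, 0]}]'

```text
t: 36.92
tool_pos: [0.4243, -0.1503, 0.03]
tool_rot: [179.9, -0.0, 90.0]
force: [-2.2, -1.3, 6.0]
opening: 0.0262
grasp_force: 39.5
```

Request:
drive_tool --steps '[{"grip": 0.2, "dp": [0, 0, -2], "delta_rot": [0, 0, 0]}, {"grip": 0.2, "dp": [0, 0, -5], "delta_rot": [0, 0, 0]}, {"grip": 0.2, "dp": [0, 0, -4], "delta_rot": [0, 0, 0]}, {"grip": 0.2, "dp": [0.3, 3, 0], "delta_rot": [0, 0, 0]}, {"grip": 0.2, "dp": [1, 5, 0], "delta_rot": [0, 0, 0]}, {"grip": 0.2, "dp": [1, 5, 0], "delta_rot": [0, 0, 0]}, {"grip": 0.2, "dp": [1, 5, 0], "delta_rot": [0, 0, 0]}, {"grip": 0.2, "dp": [0, 3.3, 0], "delta_rot": [0, 0, 0]}, {"grip": 0.2, "dp": [0, 0, 0], "delta_rot": [0, 0, 0]}, {"grip": 0.2, "dp": [0, 0, 0], "delta_rot": [0, 0, 0]}]'

```text
t: 38.17
tool_pos: [0.6259, -0.1194, 0.1403]
tool_rot: [-179.8, -0.0, 89.9]
force: [-0.5, 0.3, -0.1]
opening: 0.0258
grasp_force: 39.6
```

```bash
python3 held.py;python3 tray.py
```

```text
[ 0.62590069 -0.11938405  0.14033072] 0.025839254050029778 39.641157388687134
side 141 zmin-tcp 0.0022 y -0.1293 -0.1052
scene 80 zmin-tcp 0.0017 y -0.1359 -0.114
scene [(0.008, 9), (0.012, 35), (0.016, 3), (0.06, 9), (0.064, 13), (0.068, 13), (0.072, 17), (0.076, 12), (0.08, 13), (0.084, 7), (0.144, 6), (0.148, 27)]
side [(0.012, 40), (0.016, 24), (0.06, 5), (0.064, 5), (0.068, 11), (0.072, 15), (0.076, 16), (0.08, 18), (0.084, 20), (0.088, 7), (0.148, 59), (0.152, 28)]
```

Request:
drive_tool --steps '[{"grip": 0.2, "dp": [0.25, 1.1, 0], "delta_rot": [0, 0, 0]}, {"grip": 0.2, "dp": [0, 0, 5], "delta_rot": [0, 0, 0]}, {"grip": 0.2, "dp": [0, 0, 5], "delta_rot": [0, 0, 0]}, {"grip": 0.2, "dp": [0, 0, 2.5], "delta_rot": [0, 0, 0]}, {"grip": 0.2, "dp": [0, 0, 1.2], "delta_rot": [0, 0, 0]}, {"grip": 0.2, "dp": [0, 0, 0], "delta_rot": [0, 0, 0]}, {"grip": 0.45, "dp": [0, 0, 0], "delta_rot": [0, 0, 0]}, {"grip": 0.5, "dp": [0, 0, 0], "delta_rot": [0, 0, 0]}, {"grip": 0.55, "dp": [0, 0, 0], "delta_rot": [0, 0, 0]}, {"grip": 0.55, "dp": [0, 0, -4], "delta_rot": [0, 0, 0]}, {"grip": 0.55, "dp": [0, 0, -5], "delta_rot": [0, 0, 0]}, {"grip": 0.55, "dp": [0, 0, -5], "delta_rot": [0, 0, 0]}, {"grip": 0.55, "dp": [-4, -1, 0], "delta_rot": [0, 0, 0]}, {"grip": 0.55, "dp": [0, 0, 0], "delta_rot": [0, 0, 0]}, {"grip": 0.55, "dp": [0, 0, 0], "delta_rot": [0, 0, 0]}]'

```text
t: 40.25
tool_pos: [0.6276, -0.156, 0.1431]
tool_rot: [-179.9, -0.1, 89.9]
force: [-0.2, -0.4, -0.1]
opening: 0.0472
grasp_force: 0.0
```

```bash
python3 mt.py .02 .036 .59 .69 -.19 -.01 pics/12.png; python3 tray.py
```

```text
1 907 ctr [ 0.6385 -0.1168  0.0301] mean [ 0.6385 -0.117   0.0301] size [0.0261 0.0267 0.0119]
[ 0.62785063 -0.1552332   0.14285813]
scene [(0.008, 3), (0.012, 42), (0.06, 10), (0.064, 12), (0.068, 15), (0.072, 16), (0.076, 15), (0.08, 12), (0.084, 5), (0.144, 6), (0.148, 26)]
side [(0.012, 45), (0.016, 18), (0.06, 3), (0.064, 6), (0.068, 10), (0.072, 19), (0.076, 15), (0.08, 17), (0.084, 21), (0.088, 5), (0.148, 59), (0.152, 28)]
```

View pics/12.png

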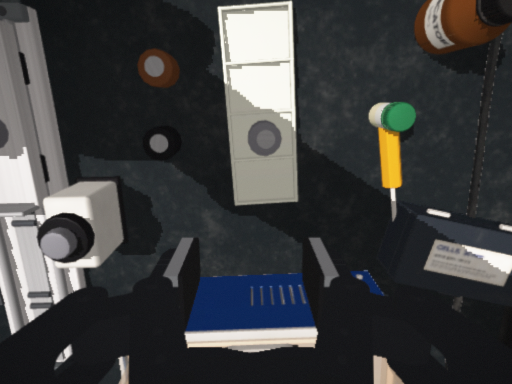

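The mount stands in the third compartment at (265,138), top at z 0.030. I fetch the other one.

Request:
drive_tool --steps '[{"grip": 0.55, "dp": [1, -5, 0], "delta_rot": [0, 0, 0]}, {"grip": 0.55, "dp": [1, -5, 0], "delta_rot": [0, 0, 0]}, {"grip": 0.55, "dp": [1, -5, 0], "delta_rot": [0, 0, 0]}, {"grip": 0.55, "dp": [1, -3.4, 0], "delta_rot": [0, 0, 0]}, {"grip": 0.55, "dp": [0.3, -2, 0], "delta_rot": [0, 0, 0]}, {"grip": 0.55, "dp": [0, 0, 0], "delta_rot": [0, 0, 0]}, {"grip": 0.55, "dp": [0, 0, 0], "delta_rot": [0, 0, 0]}]'

```text
t: 41.28
tool_pos: [0.4288, -0.1141, 0.1451]
tool_rot: [-179.9, -0.0, 89.8]
force: [0.5, 0.0, 0.3]
opening: 0.0469
grasp_force: 0.0
```

```bash
python3 mt.py .054 .064 .38 .47 -.21 -.01
```

```text
1 535 ctr [ 0.4193 -0.0356  0.0577] mean [ 0.4193 -0.0362  0.0576] size [0.0627 0.0047 0.0051]
2 985 ctr [ 0.4235 -0.1112  0.0581] mean [ 0.4235 -0.1111  0.058 ] size [0.0271 0.0271 0.0059]
3 442 ctr [ 0.4217 -0.1717  0.0574] mean [ 0.4222 -0.1716  0.0572] size [0.062  0.0055 0.0055]
[ 0.42872759 -0.11446966  0.14499511]
```

Request:
drive_tool --steps '[{"grip": 0.55, "dp": [0.3, -0.5, 3], "delta_rot": [0, 0, 0]}, {"grip": 0.55, "dp": [0, 0, 4], "delta_rot": [0, 0, 0]}, {"grip": 0.55, "dp": [0, 0, 3], "delta_rot": [0, 0, 0]}, {"grip": 0.55, "dp": [0, 0, 1.4], "delta_rot": [0, 0, 0]}, {"grip": 0.55, "dp": [0, 0, 0], "delta_rot": [0, 0, 0]}, {"grip": 0.2, "dp": [0, 0, 0], "delta_rot": [0, 0, 0]}, {"grip": 0.2, "dp": [0, 0, 0], "delta_rot": [0, 0, 0]}, {"grip": 0.2, "dp": [0, 0, 0], "delta_rot": [0, 0, 0]}, {"grip": 0.2, "dp": [0, 0, 0], "delta_rot": [0, 0, 0]}]'

```text
t: 42.45
tool_pos: [0.4235, -0.1109, 0.0317]
tool_rot: [-179.9, -0.1, 89.8]
force: [-0.4, 0.2, 5.7]
opening: 0.026
grasp_force: 39.4
```

Request:
drive_tool --steps '[{"grip": 0.2, "dp": [0, 0, -2], "delta_rot": [0, 0, 0]}, {"grip": 0.2, "dp": [0, 0, -5], "delta_rot": [0, 0, 0]}, {"grip": 0.2, "dp": [0, 0, -4], "delta_rot": [0, 0, 0]}, {"grip": 0.2, "dp": [0.4, 3, 0], "delta_rot": [0, 0, 0]}, {"grip": 0.2, "dp": [1, 5, 0], "delta_rot": [0, 0, 0]}, {"grip": 0.2, "dp": [1, 5, 0], "delta_rot": [0, 0, 0]}, {"grip": 0.2, "dp": [1, 5, 0], "delta_rot": [0, 0, 0]}, {"grip": 0.2, "dp": [0, 3.4, 0], "delta_rot": [0, 0, 0]}, {"grip": 0.2, "dp": [0, 0, 0], "delta_rot": [0, 0, 0]}, {"grip": 0.2, "dp": [0, 0, 0], "delta_rot": [0, 0, 0]}]'

```text
t: 43.7
tool_pos: [0.6217, -0.0804, 0.1405]
tool_rot: [-179.5, -0.2, 89.6]
force: [-0.0, -0.1, 0.3]
opening: 0.026
grasp_force: 39.6
```

```bash
python3 held.py;python3 tray.py
```

```text
[ 0.62169164 -0.08039845  0.14052093] 0.025993923690758654 39.59822416305542
side 165 zmin-tcp 0.0009 y -0.0917 -0.0654
scene 85 zmin-tcp -0.0005 y -0.0958 -0.075
scene [(0.008, 3), (0.012, 41), (0.016, 5), (0.148, 32), (0.152, 4)]
side [(0.012, 32), (0.016, 35), (0.148, 34), (0.152, 52)]
```

Request:
drive_tool --steps '[{"grip": 0.2, "dp": [0.35, 1.3, 0], "delta_rot": [0, 0, 0]}, {"grip": 0.2, "dp": [0, 0, 5], "delta_rot": [0, 0, 0]}, {"grip": 0.2, "dp": [0, 0, 5], "delta_rot": [0, 0, 0]}, {"grip": 0.2, "dp": [0, 0, 2.5], "delta_rot": [0, 0, 0]}, {"grip": 0.2, "dp": [0, 0, 1.1], "delta_rot": [0, 0, 0]}, {"grip": 0.2, "dp": [0, 0, 0], "delta_rot": [0, 0, 0]}, {"grip": 0.45, "dp": [0, 0, 0], "delta_rot": [0, 0, 0]}, {"grip": 0.5, "dp": [0, 0, 0], "delta_rot": [0, 0, 0]}, {"grip": 0.55, "dp": [0, 0, 0], "delta_rot": [0, 0, 0]}, {"grip": 0.55, "dp": [0, 0, -4], "delta_rot": [0, 0, 0]}, {"grip": 0.55, "dp": [0, 0, -5], "delta_rot": [0, 0, 0]}, {"grip": 0, "dp": [0, 0, -5], "delta_rot": [0, 0, 0]}, {"grip": 0, "dp": [-4, -2, 0], "delta_rot": [0, 0, 0]}, {"grip": 0, "dp": [-3, -3, 0], "delta_rot": [0, 0, 0]}, {"grip": 0, "dp": [0, 0, 0], "delta_rot": [0, 0, 0]}, {"grip": 0, "dp": [0, 0, 0], "delta_rot": [0, 0, 0]}]'

```text
t: 45.9
tool_pos: [0.5857, -0.1454, 0.1448]
tool_rot: [-179.6, -0.2, 89.7]
force: [0.1, 0.1, -0.8]
opening: 0.0001
grasp_force: 0.0
```

```bash
python3 mt.py .02 .036 .59 .69 -.19 -.01; python3 tray.py
```

```text
1 1070 ctr [ 0.6355 -0.0758  0.0301] mean [ 0.6353 -0.0758  0.0299] size [0.028  0.0272 0.0129]
2 909 ctr [ 0.6378 -0.1164  0.0302] mean [ 0.6378 -0.1165  0.0299] size [0.0265 0.0267 0.0116]
[ 0.58601483 -0.14491572  0.14460276]
scene [(0.008, 4), (0.012, 38), (0.016, 5), (0.148, 33), (0.152, 7)]
side [(0.012, 31), (0.016, 37), (0.148, 38), (0.152, 50)]
```

Both mounts stand in the bin and the carrier is empty in the collecting station. I now go into the tray with shut fingers to push on the inner face of the −y plate.

Request:
drive_tool --steps '[{"grip": 0, "dp": [0.3, -4, 0], "delta_rot": [0, 0, 0]}, {"grip": 0, "dp": [0.3, -5, 0], "delta_rot": [0, 0, 0]}, {"grip": 0, "dp": [0, -5, 0], "delta_rot": [0, 0, 0]}, {"grip": 0, "dp": [0, -2.3, 0], "delta_rot": [0, 0, 0]}, {"grip": 0, "dp": [0, 0, 0], "delta_rot": [0, 0, 0]}, {"grip": 0, "dp": [0, 0, 5], "delta_rot": [0, 0, 0]}, {"grip": 0, "dp": [0, 0, 4], "delta_rot": [0, 0, 0]}, {"grip": 0, "dp": [0, 0, 2.7], "delta_rot": [0, 0, 0]}, {"grip": 0, "dp": [0, 0, 0], "delta_rot": [0, 0, 0]}, {"grip": 0, "dp": [0, 0, 0], "delta_rot": [0, 0, 0]}]'

```text
t: 47.3
tool_pos: [0.4316, -0.1391, 0.0315]
tool_rot: [-179.4, -0.1, 89.5]
force: [-0.3, -0.4, 0.1]
opening: 0.0001
grasp_force: 0.0
```

Request:
drive_tool --steps '[{"grip": 0, "dp": [-0.8, -0.3, 0.3], "delta_rot": [0, 0, 0]}, {"grip": 0, "dp": [-0.7, -0.2, 0], "delta_rot": [0, 0, 0]}, {"grip": 0, "dp": [-0.5, 0, 0], "delta_rot": [0, 0, 0]}, {"grip": 0, "dp": [-0.5, 0, 0], "delta_rot": [0, 0, 0]}, {"grip": 0, "dp": [-0.7, 0, 0], "delta_rot": [0, 0, 0]}, {"grip": 0, "dp": [-0.8, 0, 0], "delta_rot": [0, 0, 0]}, {"grip": 0, "dp": [-0.8, 0, 0], "delta_rot": [0, 0, 0]}, {"grip": 0, "dp": [-0.8, 0, 0], "delta_rot": [0, 0, 0]}, {"grip": 0, "dp": [-0.8, 0, 0], "delta_rot": [0, 0, 0]}, {"grip": 0, "dp": [-0.8, 0, 0], "delta_rot": [0, 0, 0]}, {"grip": 0, "dp": [-0.8, 0, 0], "delta_rot": [0, 0, 0]}, {"grip": 0, "dp": [-0.8, 0, 0], "delta_rot": [0, 0, 0]}, {"grip": 0, "dp": [-0.8, 0, 0], "delta_rot": [0, 0, 0]}, {"grip": 0, "dp": [-0.8, 0, 0], "delta_rot": [0, 0, 0]}, {"grip": 0, "dp": [-0.8, 0, 0], "delta_rot": [0, 0, 0]}, {"grip": 0, "dp": [-0.8, 0, 0], "delta_rot": [0, 0, 0]}, {"grip": 0, "dp": [-0.8, 0, 0], "delta_rot": [0, 0, 0]}, {"grip": 0, "dp": [-0.8, 0, 0], "delta_rot": [0, 0, 0]}, {"grip": 0, "dp": [-0.8, 0, 0], "delta_rot": [0, 0, 0]}, {"grip": 0, "dp": [-0.8, 0, 0], "delta_rot": [0, 0, 0]}]'

```text
t: 49.8
tool_pos: [0.424, -0.2907, 0.0269]
tool_rot: [-179.3, -0.3, 89.5]
force: [1.5, 1.4, 0.6]
opening: 0.0003
grasp_force: 0.6
```

Request:
drive_tool --steps '[{"grip": 0, "dp": [-0.6, 0, 0], "delta_rot": [0, 0, 0]}, {"grip": 0, "dp": [-0.6, 0, 0], "delta_rot": [0, 0, 0]}, {"grip": 0, "dp": [-0.6, 0, 0], "delta_rot": [0, 0, 0]}, {"grip": 0, "dp": [-0.4, 0, 0], "delta_rot": [0, 0, 0]}, {"grip": 0, "dp": [-0.3, 0, 0], "delta_rot": [0, 0, 0]}, {"grip": 0, "dp": [-0.2, 0, 0], "delta_rot": [0, 0, 0]}, {"grip": 0, "dp": [-0.2, 0, 0], "delta_rot": [0, 0, 0]}, {"grip": 0, "dp": [-0.2, 0, 0], "delta_rot": [0, 0, 0]}, {"grip": 0, "dp": [-0.2, 0, 0], "delta_rot": [0, 0, 0]}, {"grip": 0, "dp": [-0.2, 0, 0], "delta_rot": [0, 0, 0]}, {"grip": 0, "dp": [0, 0, 0], "delta_rot": [0, 0, 0]}, {"grip": 0, "dp": [0, 0, 0], "delta_rot": [0, 0, 0]}]'

```text
t: 51.3
tool_pos: [0.4234, -0.3254, 0.0267]
tool_rot: [-179.3, -0.3, 89.5]
force: [0.4, 0.1, 0.1]
opening: -0.0001
grasp_force: 0.0
```

```bash
python3 tray.py
```

```text
scene [(-0.156, 27), (-0.152, 31), (-0.148, 10), (-0.14, 3), (-0.136, 3), (-0.02, 36), (-0.016, 12)]
side [(-0.156, 9), (-0.152, 14), (-0.144, 3), (-0.136, 10), (-0.132, 18), (-0.128, 10), (-0.02, 14), (-0.016, 48)]
```

Request:
drive_tool --steps '[{"grip": 0, "dp": [-0.15, 0, 0], "delta_rot": [0, 0, 0]}, {"grip": 0, "dp": [-0.1, 0, 0], "delta_rot": [0, 0, 0]}, {"grip": 0, "dp": [0, 0, 0], "delta_rot": [0, 0, 0]}, {"grip": 0, "dp": [0.6, 0, 0], "delta_rot": [0, 0, 0]}, {"grip": 0, "dp": [0.8, 0, 0], "delta_rot": [0, 0, 0]}, {"grip": 0, "dp": [0, 0, -5], "delta_rot": [0, 0, 0]}, {"grip": 0, "dp": [0, 0, -6], "delta_rot": [0, 0, 0]}, {"grip": 0, "dp": [5, 2, -6], "delta_rot": [0, 0, 0]}, {"grip": 0, "dp": [6, 4, -5], "delta_rot": [0, 0, 0]}, {"grip": 0, "dp": [3, 4, -3], "delta_rot": [0, 0, 0]}, {"grip": 0, "dp": [0, 0, 0], "delta_rot": [0, 0, 0]}, {"grip": 0, "dp": [0, 0, 0], "delta_rot": [0, 0, 0]}]'

```text
t: 52.9
tool_pos: [0.5107, -0.2041, 0.2479]
tool_rot: [-179.2, -0.2, 89.5]
force: [-0.9, 0.4, -0.5]
opening: 0.0001
grasp_force: 0.0
```

```bash
python3 tray.py; python3 mt.py .054 .064 .38 .47 -.37 -.15 pics/13.png; python3 mt.py .02 .036 .59 .69 -.19 -.01;python3 mt.py .074 .09 .47 .515 -.22 -.15
```

```text
scene [(-0.16, 3), (-0.156, 45), (-0.152, 3), (-0.024, 8), (-0.02, 36)]
side [(-0.156, 32), (-0.152, 16), (-0.02, 45), (-0.016, 19)]
1 223 ctr [ 0.4256 -0.2045  0.0577] mean [ 0.4259 -0.2045  0.0575] size [0.0567 0.0054 0.0055]
3 95 ctr [ 0.4411 -0.3392  0.0571] mean [ 0.441  -0.3393  0.0569] size [0.0285 0.0041 0.0051]
[ 0.50994974 -0.20505551  0.2477563 ]
1 681 ctr [ 0.6335 -0.0758  0.0301] mean [ 0.6348 -0.0767  0.0297] size [0.0274 0.0264 0.0125]
2 593 ctr [ 0.6371 -0.1202  0.03  ] mean [ 0.6374 -0.1202  0.0296] size [0.0274 0.0253 0.0132]
[ 0.51011887 -0.20491267  0.24785841]
1 376 ctr [ 0.4883 -0.1865  0.0819] mean [ 0.4883 -0.1866  0.0816] size [0.0199 0.0202 0.009 ]
[ 0.51031003 -0.20483021  0.2479816 ]
```

View pics/13.png

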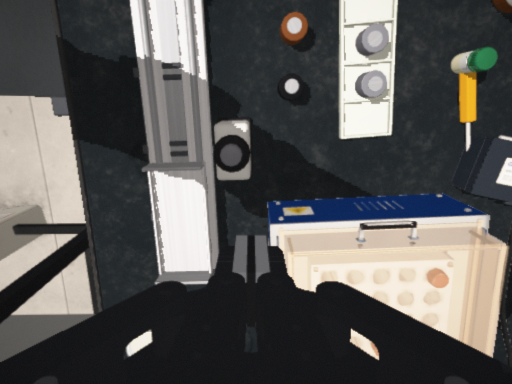

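The final look shows the empty carrier in the loading station, with plates at (172,165) and (185,277). Both mounts stand upright in the bin at (373,40) and (372,85), the key is up, and the gripper is clear of everything. I hand the job in.

```bash
python3 -c "
from workcell import r
print(r.finish_job())"
```

```text
the job is handed in; nothing more can be done
None
```

I finished every step and handed the job in; no pass or fail came back. At the last look both mounts stood upright in the bin, the empty carrier was in the loading station (slide about 0.021), and the key was up.

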